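# Put the measuring cylinder away in its half-covered case

### The arm

A 6-joint arm with a two-finger parallel gripper is mounted at the origin on a cart in front of the work surface, level with it; the furniture and walls round the work are solid. World frame = base frame: x ahead of the robot, y to its left, z up, the work surface at z = 0. Lengths are in m, angles in rad, forces in N, time in s.
With the tool pointing down it reaches from about 0.375 to 0.9 m from the base axis. Payload 3.1 kg.
Tool frame: the origin (TCP) lies midway between the tips of the shut fingers; the grasp point (between the pads) lies 19 mm behind it; x points along the fingers, z is the direction in which the jaws open and shut, and the axes are right-handed (so a half turn about x gives the same grasp; the last joint's range is limited). The gripper opens to 87 mm and grips with 3 to 60 N. Pads are 19 mm wide; open, the fingers measure 117 mm over their backs; the gripper's body (75 mm by 190 mm) begins 51 mm behind the grasp point.
Start: joints at [1.153, 0.527, 1.433, -0, 1.181, -0.178], TCP at [0.148, 0.607, 0.2] pointing down, gripper open.
Joint ranges: [-3.08, 3.08], [-0.75, 2.2], [0.22, 2.44], [-1.43, 4.57], [0, 2.65], [-2.85, 2.85]. Speed limits (rad/s): [2.79, 2.79, 3.14, 3.14, 3.14, 3.14].

### API

Orientations are given as a unit quaternion [x, y, z, w].
In Python, from rig import robot, optics, workorder gives the robot as it stands.
- The arm moves only by the tool arm_command, never from a script. Its argument "plan" is a list of rows, each a list of 7 numbers: the shift along the tool's x, y, z in cm, then the turn, a rotation vector about the tool's x, y, z in rad, then the finger opening in cm, from 0 to 8.7. In form: [[x, y, z, ax, ay, az, gripper], ...]. A call has 1 to 12 rows; each row shifts and turns the pose as measured when the row begins, along the tool's axes as they then stand; what a row does not reach is not made up. A row lasts 1/8 s, in which the tool goes at most 62.5 mm and 10.7 degrees, less where a joint would pass 70% of its speed; a pose out of reach is approached as far as the arm can. A call with a gripper value outside its range is refused whole. The fingers move at their own pace and stop on an object; "grip_force" is the grip in N (left out, the last holds). Time passes only in rows, so rows that do not move let the fingers close. It gives the time, the measured TCP pose, the force and the opening at its end, in the units of the state.
- robot.get_obs(): the state, without advancing time (a new reading comes with each control period).
- optics.camera(name): name is "scene" or "top"; returns (picture, depth): 420x560x3 uint8, blue, green, red; 420x560 float32, m along the optical axis (not along the pixel's ray), 0 where there is no reading.
- optics.camera_info(name): a dict with "mtx" (3x3 intrinsics, pixels), "position" and "rotation" of the camera in the world. Camera axes: x right, y down, z forward; pixel columns grow to the right and rows downward; lengths in m; the calibration is good to about 2 mm. A picture is of the moment at which its call begins. camera_info takes no time and is no camera call.
- workorder.hand_in(): hands the job in, once; it reports no verdict.
The state is a dict: "time": time; "q": joint angles; "joint_velocities": joint speeds; "joint_torque": joint torques, N m; "position": TCP position; "tool_rot": TCP orientation; "ft_force": force on the tool from outside, world axes, zero at the start; "moment": the same for the moment, N m; "grip_width": finger opening in m.
Only numpy, scipy, OpenCV 4.12 (cv2) and the standard library are available. Lean on these libraries where they do the work, as an engineer would, in place of code of your own. Each camera call takes 0.05 s, during which the arm holds its last target. There are 200 camera calls.

### The job

Take the glass measuring cylinder out of the green drying cradle, lay it flat on the bench and let go, so that you can take it again by its mouth end. Feed it foot first and tilted through the opening of the blue storage case, under the fixed white cover, then level it so that it lies flat on the floor of the case with its foot under the cover, and let go. Handle the glass gently and leave the beaker, the dropper bottle and the tape roll where they are.

Things in the scene. Friction and masses are not known exactly. Their poses are not given: they have to be found in the camera images.
- cylinder_center (a point): Clear glass measuring cylinder, 128 mm long, about 85 g: a 28 mm tube, its pouring lip standing 3 mm out at the mouth, on a round foot 45 mm in diameter and 12 mm thick. This point is on its axis, half-way along (64 mm from either end); z axis along the tube from foot to mouth. It starts lying level in the cradle, its axis 50 mm above the bench.
- cylinder_foot (a point): Centre of the underside of the cylinder's foot (foot end of its axis); axes as at its centre. Lying on a flat surface, the cylinder rests on the rims of foot and mouth: its axis is then 22 mm high at the foot and about 14 to 17 mm at the mouth, and it may roll a little when released.
- cylinder_mouth (a point): Centre of the cylinder's mouth (the mouth end of its axis). Same axes as the centre.
- cylinder: The measuring cylinder again; the origin is the centre of the underside of its foot, z along the tube toward the mouth. The bench between the cradle and the case is free to lay it on.
- case: Blue storage case, fixed, 162 mm (x) by 116 mm (y) by 67 mm high. Origin: centre of its underside; x points to the covered end, away from the robot give or take 20 degrees; z up. Floor 6 mm thick. Inside 150 mm long (x -75 to 75 mm). Open bay from x = -75 to 10 mm, 104 mm wide; the walls at its sides and at its -x end are 6 mm thick with tops 41 mm above the bench.
- case_cover (a point): Middle of the lower edge of the case's fixed white cover, over the mouth of the pocket (x = 10 mm in the case, 62 mm above the bench). The cover is 5 mm thick. Beneath it the pocket runs 65 mm in to the back wall, 70 mm wide, 56 mm high over the case's floor. Axes as the case's.
- cradle: Green drying cradle, fixed, 146 (x) x 72 (y) x 68 mm high. Origin: centre of its underside; x points to the foot end. The mouth half lies in a channel 40 mm wide with walls up to z = 68 mm (x -73 to 6 mm), closed at its end. From x = 6 to 51 mm the tube is free on both sides, above a base plate 8 mm thick. The foot rests on a saddle between two small cheeks 38 mm high.
- beaker: Bystander: small glass beaker, 59 x 56 x 71 mm, upright; origin at the centre of its underside.
- dropper: Bystander: white dropper bottle with a black teat, 37 mm diameter, 96 mm high, upright; origin at the centre of its underside.
- tape: Bystander: roll of beige tape lying flat, 68 mm diameter, 18 mm high; origin at the centre of its underside.
Mind the look-alikes: they are no part of the job. What is shaped like the cylinder but red is not meant.

How it is judged:
On the way:
1. the cylinder lies flat on the bench, let go (height (world z) of cylinder_foot below 0.028 m and height (world z) of cylinder_mouth below 0.022 m and linear speed of cylinder below 0.05 m/s and contact force between cylinder and the fingers below 0.05 N and contact force between cylinder and case below 0.05 N), for 0.2 s.
At the end, for the whole second after the job is handed in: The cylinder lies flat on the floor of the case (foot centre less than 34 mm and mouth centre less than 29 mm above the bench), its foot end at least 35 mm in under the cover and its mouth in the open bay, released and at rest (x of cylinder_foot in the frame of case between 0.045 and 0.078 m and y of cylinder_foot in the frame of case between -0.035 and 0.035 m and z of cylinder_foot in the frame of case below 0.034 m and x of cylinder_mouth in the frame of case between -0.078 and -0.03 m and y of cylinder_mouth in the frame of case between -0.052 and 0.052 m and z of cylinder_mouth in the frame of case below 0.029 m and linear speed of cylinder below 0.02 m/s and contact force between cylinder and the fingers below 0.05 N); the robot touches nothing.
It fails at once if the glass cylinder is knocked or pressed against the case with more than 40 N (contact force between cylinder and case above 40 N).
It fails at once if the beaker is moved more than 30 mm or tipped (distance of beaker from where it was at the start of the episode above 0.03 m or angle between beaker's own z axis and vertical above 0.5 rad).
It fails at once if the dropper bottle is moved more than 30 mm or tipped (distance of dropper from where it was at the start of the episode above 0.03 m or angle between dropper's own z axis and vertical above 0.5 rad).
It fails at once if the tape roll is moved more than 30 mm (distance of tape from where it was at the start of the episode above 0.03 m).
It also fails if it takes over 58 s, if anything falls off the work surface, if the arm or the gripper's body presses on something with over 40 N, if the wrist force passes 120 N, or if a joint passes its speed limit or range.

## Working session

There is one attempt and no reset: what is moved stays moved. The work goes in short steps, Python scripts to look and compute and a tool call to move; the robot and the scene stay as the last step left them, time stands still between calls to the robot, and variables do not carry over. Pictures are saved under pics/ and viewed, about 8 in all and at most 12, crops included, and the job is handed in when it is done.

Besides the shell and the picture viewer there is one more tool, called after "Emit:" by a JSON object that holds its "fn" and its "kwargs". arm_command: Moves the arm, as the interface text tells. Its arguments: {"type":"object","properties":{"plan":{"type":"array"},"grip_force":{"type":"number"}},"required":["plan"]}

```bash
mkdir -p pics; ls
cat > h.py <<'E'
import numpy as np,cv2
from rig import robot,optics,workorder
def snap(n):
    im,d=optics.camera(n); c=optics.camera_info(n); np.savez(f'{n}.npz',im=im,d=d,K=c['mtx'],p=c['position'],R=np.array(c['rotation']));return im,d
def load(n): return np.load(f'{n}.npz')
def cloud(n):
    z=load(n);d=z['d'];v,u=np.mgrid[:d.shape[0],:d.shape[1]];K=z['K']
    P=np.stack([(u-K[0,2])/K[0,0]*d,(v-K[1,2])/K[1,1]*d,d],-1)
    W=P@z['R'].T+z['p']; W[d==0]=np.nan; return W
E
python3 - <<'E'
from h import *
for n in('scene','top'):
    im,d=snap(n); cv2.imwrite(f'pics/{n}0.png',im); c=optics.camera_info(n);print(n,c)
print(robot.get_obs())
E
```

```text
pics
scene {'mtx': array([[536.33263683,   0.        , 285.42847155],
       [  0.        , 536.33263683, 208.37666894],
       [  0.        ,   0.        ,   1.        ]]), 'position': array([-0.34899052, -0.56028892,  0.99502553]), 'rotation': array([ 0.78085717, -0.47674166,  0.20237371, -0.34931983])}
top {'mtx': array([[384.43448803,   0.        , 279.83495373],
       [  0.        , 384.43448803, 205.89051017],
       [  0.        ,   0.        ,   1.        ]]), 'position': array([ 0.3731272 , -0.07109037,  0.89193746]), 'rotation': array([ 0.72250594, -0.68101058,  0.0835026 , -0.08507103])}
{'time': 0.1, 'q': array([ 1.15252157e+00,  5.28394606e-01,  1.43377950e+00, -7.13586880e-06,
        1.18137713e+00, -1.78499056e-01]), 'joint_velocities': array([ 0.00116388, -0.00254635, -0.00338802, -0.00135989,  0.00087868,
        0.00033747]), 'joint_torque': array([-2.77736190e-04, -4.40983701e+01, -1.77150553e+01,  6.34490303e-02,
        5.33668580e-02, -2.54421184e-05]), 'position': array([0.14811144, 0.60647491, 0.19865467]), 'tool_rot': array([-0.43693727,  0.55682146,  0.43628501,  0.55559974]), 'ft_force': array([ 0.40576985, -0.23539287, -0.33037814]), 'moment': array([ 0.00827123,  0.03770893, -0.00712234]), 'grip_width': 0.08688678193226218}
```

```bash
python3 - <<'E'
s=open('h.py').read()
s=s.replace("R=np.array(c['rotation'])","R=Rot.from_quat(c['rotation']).as_matrix()").replace("import numpy as np,cv2","import numpy as np,cv2\nfrom scipy.spatial.transform import Rotation as Rot")
open('h.py','w').write(s)
E
python3 - <<'E'
from h import *
for n in('scene','top'): snap(n); 
W=cloud('top');print(W[200,280],W[20,20],W[400,500])
E
```

```text
[ 6.04839669e-01 -6.21910561e-02 -1.53782540e-04] [0.98336147 0.58129035 0.10354498] [ 0.06629097 -0.89770798 -0.62825883]
```

View pics/top0.png

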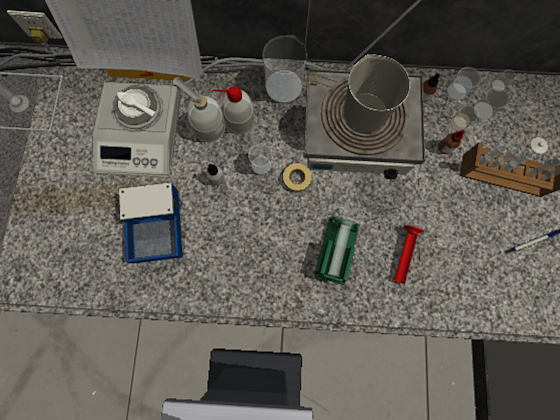

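View pics/scene0.png

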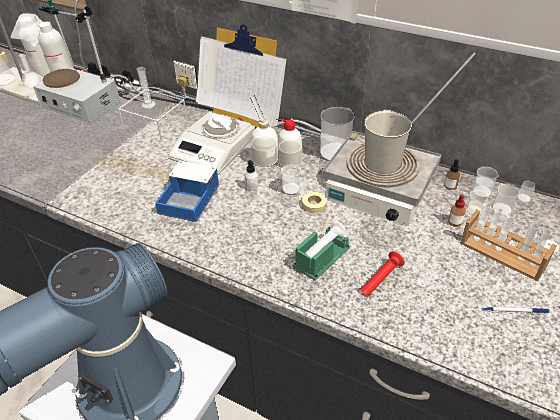

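Top view: the glass cylinder lies in the green cradle at (340,245). The red look-alike is at (407,253) and isn't the one meant. The blue case is at (152,222), its white cover at (147,202). Tape is at (296,178), beaker at (260,158) and dropper at (214,174). Next I'll fit the poses and make an enlarged crop to confirm.

Run:
```python
from h import *
def rect(m,W,name):
    P=W[m][:,:2]; P=P[np.isfinite(P).all(1)].astype(np.float32); r=cv2.minAreaRect(P); print(name,len(P),r); print(cv2.boxPoints(r).round(4).tolist())
for n in('top','scene'):
    W=cloud(n); z=load(n); hsv=cv2.cvtColor(z['im'],cv2.COLOR_BGR2HSV); H,S,V=[hsv[...,i].astype(int) for i in range(3)]
    reg=(W[...,0]>.3)&(W[...,0]<.75)&(W[...,1]>-.35)&(W[...,1]<.45)
    Z=W[...,2]
    blue=(H>100)&(H<125)&(S>120)&reg
    green=(H>60)&(H<95)&(S>100)&reg
    rect(blue&(Z>.036)&(Z<.046),W,n+' case walltop')
    rect(blue&(Z>-.01)&(Z<.075),W,n+' case all')
    rect((S<60)&(V>150)&(Z>.06)&(Z<.074)&(W[...,1]>.15)&(W[...,1]<.36)&reg,W,n+' cover')
    rect(green&(Z>.06)&(Z<.075),W,n+' cradle top')
    rect(green,W,n+' cradle all')
    print(np.nanpercentile(Z[green],[1,50,99]), np.nanpercentile(Z[blue],[1,50,99]))
im=load('top')['im'];cv2.imwrite('pics/crop1.png',cv2.resize(im[205:295,300:430],None,fx=6,fy=6,interpolation=cv2.INTER_CUBIC))
W=cloud('top')
for v,u in((158,260),(174,214),(178,288),(172,212)):print(W[v,u])
```

```text
top case walltop 439 ((0.5529313087463379, 0.033743858337402344), (0.6780205965042114, 0.2597498595714569), 86.85032653808594)
[[0.40459999442100525, -0.29760000109672546], [0.6639999747276306, -0.31189998984336853], [0.701200008392334, 0.3650999963283539], [0.44190001487731934, 0.37940001487731934]]
top case all 1231 ((0.5571751594543457, 0.03135612607002258), (0.6780296564102173, 0.2607210576534271), 87.85820007324219)
[[0.4142000079154968, -0.30250000953674316], [0.6747999787330627, -0.3122999966144562], [0.7001000046730042, 0.3652999997138977], [0.43959999084472656, 0.375]]
top cover 1543 ((0.569616973400116, 0.23513750731945038), (0.06999458372592926, 0.11530213057994843), 10.723442077636719)
[[0.5245000123977661, 0.28529998660087585], [0.5460000038146973, 0.1720000058412552], [0.6147000193595886, 0.1850000023841858], [0.5932999849319458, 0.29829999804496765]]
top cradle top 391 ((0.5263730883598328, -0.06046389043331146), (0.36442697048187256, 0.08618643879890442), 64.03060913085938)
[[0.40779998898506165, -0.2054000049829483], [0.4853000044822693, -0.24310000240802765], [0.644
[... 1468 characters left out ...]
1)
[[0.41370001435279846, -0.22759999334812164], [0.6714000105857849, -0.2410999983549118], [0.6748999953269958, -0.17399999499320984], [0.4171999990940094, -0.16050000488758087]]
scene cradle all 604 ((0.5476511716842651, -0.21002306044101715), (0.18604640662670135, 0.2642830014228821), 81.70296478271484)
[[0.4034999907016754, -0.28299999237060547], [0.6650000214576721, -0.32109999656677246], [0.6917999982833862, -0.13699999451637268], [0.4302999973297119, -0.09889999777078629]]
[0.00270263 0.03650326 0.07001998] [0.00109226 0.02247748 0.06005769]
[ 0.70722274 -0.0070449   0.00340951]
[0.64055167 0.09004565 0.06189853]
[ 0.65559525 -0.0782407   0.01712378]
[0.64180886 0.09307724 0.07172102]
```

View pics/crop1.png

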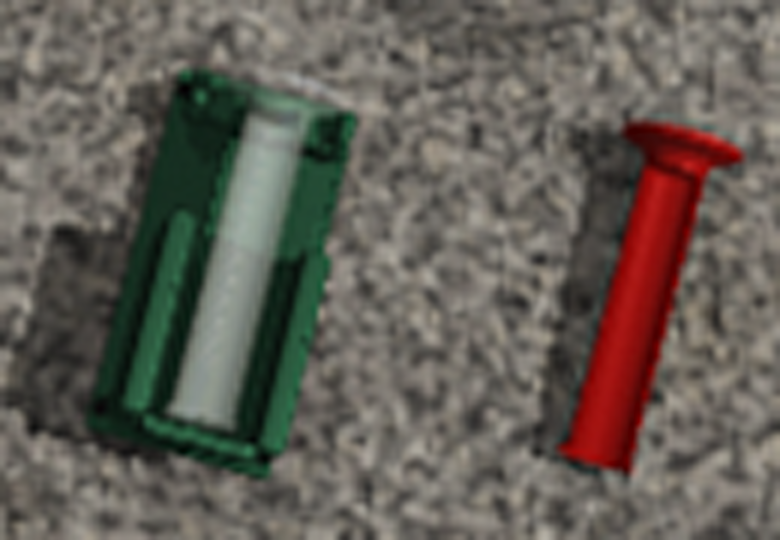

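The crop confirms it: the clear cylinder is in the green cradle with its foot at the upper (far) end, around crop (300,95), and its mouth around (205,410). The red one beside it isn't used. I'll redo the fits on the largest connected blobs.

```bash
cat >> h.py <<'E'
def fit(m,W,name):
    m=m&np.isfinite(W).all(-1)
    k,lab,st,_=cv2.connectedComponentsWithStats(cv2.morphologyEx(m.astype(np.uint8),cv2.MORPH_CLOSE,np.ones((3,3),np.uint8)))
    m&=lab==1+np.argmax(st[1:,4]); P=W[m][:,:2].astype(np.float32)
    r=cv2.minAreaRect(P); print(name,len(P),np.round(r[0],4),np.round(r[1],4),round(r[2],2),cv2.boxPoints(r).round(4).tolist()); return m
E
python3 - <<'E'
from h import *
for n in('top','scene'):
    W=cloud(n); z=load(n); hsv=cv2.cvtColor(z['im'],cv2.COLOR_BGR2HSV); H,S,V=[hsv[...,i].astype(int) for i in range(3)]
    x,y,Z=W[...,0],W[...,1],W[...,2]
    rc=(x>.38)&(x<.66)&(y>.13)&(y<.34); rg=(x>.38)&(x<.66)&(y>-.28)&(y<-.1)
    blue=(H>100)&(H<125)&(S>120)&rc; green=(H>60)&(H<95)&(S>80)&rg
    fit(rc&(Z>.034)&(Z<.075),W,n+' case top')
    fit(rc&(Z>.008)&(Z<.075),W,n+' case+cover')
    fit(rc&(Z>.06)&(Z<.074),W,n+' cover')
    fit(rg&(Z>.061)&(Z<.075),W,n+' cradle top')
    fit(rg&(Z>.004),W,n+' cradle all')
    gl=rg&(S<70)&(Z>.045)
    m=fit(gl,W,n+' glass'); print(np.percentile(Z[m],[5,50,95]))
E
```

```text
top case top 2237 [0.5253 0.2268] [0.1628 0.1252] 10.6 [[0.43380001187324524, 0.2734000086784363], [0.45680001378059387, 0.15029999613761902], [0.6169000267982483, 0.18029999732971191], [0.5939000248908997, 0.30329999327659607]]
top case+cover 2998 [0.5251 0.2269] [0.163  0.1252] 10.44 [[0.4336000084877014, 0.2736999988555908], [0.4562999904155731, 0.15049999952316284], [0.616599977016449, 0.1800999939441681], [0.5939000248908997, 0.30320000648498535]]
top cover 1674 [0.5696 0.2355] [0.0726 0.1241] 10.27 [[0.5228000283241272, 0.29019999504089355], [0.5449000000953674, 0.1679999977350235], [0.6164000034332275, 0.1808999925851822], [0.5942999720573425, 0.30309998989105225]]
top cradle top 591 [ 0.4903 -0.1985] [0.0603 0.1378] 77.21 [[0.4163999855518341, -0.2125999927520752], [0.5508000254631042, -0.24310000240802765], [0.5641000270843506, -0.1843000054359436], [0.42969998717308044, -0.15379999577999115]]
top cradle all 2064 [ 0.4938 -0.1989] [0.0717 0.1452] 76.7 [[0.414900004863739, -0.21699999272823334], [0.5562000274658203, -0.25040000677108765], [0.572700023651123, -0.18070000410079
[... 1046 characters left out ...]
21 0.1102] 78.12 [[0.41179999709129333, -0.21860000491142273], [0.519599974155426, -0.24130000174045563], [0.5324000120162964, -0.18050000071525574], [0.4244999885559082, -0.15780000388622284]]
scene cradle all 1823 [ 0.4936 -0.1844] [0.1153 0.1475] 77.71 [[0.4092000126838684, -0.22509999573230743], [0.5533999800682068, -0.2565000057220459], [0.5778999924659729, -0.14380000531673431], [0.43380001187324524, -0.11240000277757645]]
scene glass 461 [ 0.4914 -0.2039] [0.0427 0.1349] 76.63 [[0.42080000042915344, -0.20909999310970306], [0.5521000027656555, -0.2402999997138977], [0.5619000196456909, -0.1987999975681305], [0.43070000410079956, -0.16760000586509705]]
[0.05079883 0.0590221  0.06652289]
```

```bash
cat >> h.py <<'E'
def pose(psi,th,s):  # psi,th deg: foot-direction yaw / foot-down pitch ; s=+-1 jaw sign
    p,t=np.radians([psi,th]); a=np.array([-np.sin(t)*np.cos(p),-np.sin(t)*np.sin(p),-np.cos(t)]); z=s*np.array([-np.sin(p),np.cos(p),0])
    return np.stack([a,np.cross(z,a),z],1)
def cur():
    o=robot.get_obs(); return o['position'],Rot.from_quat(o['tool_rot']).as_matrix(),o
def rows(wps,g):  # wps: list of (pos,R,n)
    p0,R0,o=cur(); print('t',round(o['time'],2),'p',p0.round(4),'F',o['ft_force'].round(1),'w',round(o['grip_width'],4)); out=[]
    for p1,R1,n in wps:
        dv=Rot.from_matrix(R0.T@R1).as_rotvec()
        for k in range(n):
            Ra=R0@Rot.from_rotvec(dv*k/n).as_matrix(); d=Ra.T@((np.array(p1)-p0)/n)*100
            out.append([*(d.round(2)+0.).tolist(),*((dv/n).round(3)+0.).tolist(),g])
        p0,R0=np.array(p1),R1
    print(len(out)); [print(r) for r in out]
E
python3 - <<'E'
from h import *
p,R,o=cur();print(R.round(3))
s=min((1,-1),key=lambda s:np.linalg.norm(Rot.from_matrix(R.T@pose(-13.2,0,s)).as_rotvec()));print('s',s)
T=pose(-13.2,0,s)
rows([([.42,.30,.2],R@Rot.from_rotvec(.5*Rot.from_matrix(R.T@T).as_rotvec()).as_matrix(),8),([.5201,-.2051,.13],T,12)],8.7)
E
```

```text
[[-0.001 -0.971  0.238]
 [-0.001  0.238  0.971]
 [-1.     0.    -0.001]]
s 1
t 0.2 p [0.1482 0.6067 0.199 ] F [-0.2  0.9 -1. ] w 0.0871
20
[-0.01, -4.21, -2.92, -0.001, 0.0, 0.0, 8.7]
[-0.01, -4.21, -2.92, -0.001, 0.0, 0.0, 8.7]
[-0.01, -4.21, -2.92, -0.001, 0.0, 0.0, 8.7]
[-0.01, -4.21, -2.92, -0.001, 0.0, 0.0, 8.7]
[-0.01, -4.2, -2.93, -0.001, 0.0, 0.0, 8.7]
[-0.01, -4.2, -2.93, -0.001, 0.0, 0.0, 8.7]
[-0.01, -4.2, -2.93, -0.001, 0.0, 0.0, 8.7]
[-0.01, -4.2, -2.93, -0.001, 0.0, 0.0, 8.7]
[0.59, -1.79, -3.9, 0.0, 0.0, 0.0, 8.7]
[0.59, -1.79, -3.9, 0.0, 0.0, 0.0, 8.7]
[0.59, -1.79, -3.9, 0.0, 0.0, 0.0, 8.7]
[0.59, -1.79, -3.9, 0.0, 0.0, 0.0, 8.7]
[0.58, -1.79, -3.9, 0.0, 0.0, 0.0, 8.7]
[0.58, -1.78, -3.9, 0.0, 0.0, 0.0, 8.7]
[0.58, -1.78, -3.9, 0.0, 0.0, 0.0, 8.7]
[0.58, -1.78, -3.9, 0.0, 0.0, 0.0, 8.7]
[0.58, -1.78, -3.9, 0.0, 0.0, 0.0, 8.7]
[0.58, -1.78, -3.91, 0.0, 0.0, 0.0, 8.7]
[0.58, -1.78, -3.91, 0.0, 0.0, 0.0, 8.7]
[0.58, -1.77, -3.91, 0.0, 0.0, 0.0, 8.7]
```

Emit:
{"fn": "arm_command", "kwargs": {"plan": [[0, -4.2, -2.9, 0, 0, 0, 8.7], [0, -4.2, -2.9, 0, 0, 0, 8.7], [0, -4.2, -2.9, 0, 0, 0, 8.7], [0, -4.2, -2.9, 0, 0, 0, 8.7], [0, -4.2, -2.9, 0, 0, 0, 8.7], [0, -4.2, -2.9, 0, 0, 0, 8.7], [0, -4.2, -2.9, 0, 0, 0, 8.7], [0, -4.2, -2.9, 0, 0, 0, 8.7]]}}

```text
time: 1.2
position: [0.4261, 0.2966, 0.1981]
tool_rot: [-0.439, 0.554, 0.439, 0.555]
ft_force: [0.6, 0.2, 0.8]
grip_width: 0.0871
```

Emit:
{"fn": "arm_command", "kwargs": {"plan": [[0.6, -1.8, -3.9, 0, 0, 0, 8.7], [0.6, -1.8, -3.9, 0, 0, 0, 8.7], [0.6, -1.8, -3.9, 0, 0, 0, 8.7], [0.6, -1.8, -3.9, 0, 0, 0, 8.7], [0.6, -1.8, -3.9, 0, 0, 0, 8.7], [0.6, -1.8, -3.9, 0, 0, 0, 8.7], [0.6, -1.8, -3.9, 0, 0, 0, 8.7], [0.6, -1.8, -3.9, 0, 0, 0, 8.7], [0.6, -1.8, -3.9, 0, 0, 0, 8.7], [0.6, -1.8, -3.9, 0, 0, 0, 8.7]]}}

```text
time: 2.45
position: [0.5174, -0.1387, 0.1366]
tool_rot: [-0.439, 0.552, 0.437, 0.557]
ft_force: [0.1, -0.2, 0.3]
grip_width: 0.087
```

Run:
```python
from h import *
T=pose(-13.2,0,1)
rows([([.5201,-.2051,.13],T,4)],8.7)
```

```text
t 2.45 p [ 0.5174 -0.1387  0.1366] F [ 0.1 -0.2  0.3] w 0.087
4
[0.16, -0.45, -1.6, -0.001, 0.001, 0.002, 8.7]
[0.16, -0.45, -1.6, -0.001, 0.001, 0.002, 8.7]
[0.16, -0.45, -1.6, -0.001, 0.001, 0.002, 8.7]
[0.16, -0.45, -1.6, -0.001, 0.001, 0.002, 8.7]
```

Emit:
{"fn": "arm_command", "kwargs": {"plan": [[0.2, -0.45, -1.6, 0, 0, 0, 8.7], [0.2, -0.45, -1.6, 0, 0, 0.004, 8.7], [0.2, -0.45, -1.6, 0, 0, 0.004, 8.7], [0.1, -0.45, -1.6, 0, 0, 0, 8.7], [0, 0, 0, 0, 0, 0, 8.7]]}}

```text
time: 3.08
position: [0.5198, -0.2084, 0.1287]
tool_rot: [-0.436, 0.555, 0.44, 0.556]
ft_force: [-0.3, 0.4, -0.1]
grip_width: 0.0872
```

Run:
```python
from h import *
rows([([.5201,-.2051,.036],pose(-13.2,0,1),6)],8.7)
im,d=snap('scene');cv2.imwrite('pics/s1.png',cv2.resize(im[130:300,240:430],None,fx=4,fy=4,interpolation=cv2.INTER_CUBIC))
```

```text
t 3.08 p [ 0.5198 -0.2084  0.1287] F [-0.3  0.4 -0.1] w 0.0872
6
[1.55, 0.0, 0.05, -0.001, 0.001, -0.001, 8.7]
[1.55, 0.0, 0.05, -0.001, 0.001, -0.001, 8.7]
[1.55, 0.0, 0.05, -0.001, 0.001, -0.001, 8.7]
[1.55, 0.0, 0.05, -0.001, 0.001, -0.001, 8.7]
[1.54, 0.01, 0.05, -0.001, 0.001, -0.001, 8.7]
[1.54, 0.01, 0.05, -0.001, 0.001, -0.001, 8.7]
```

View pics/s1.png

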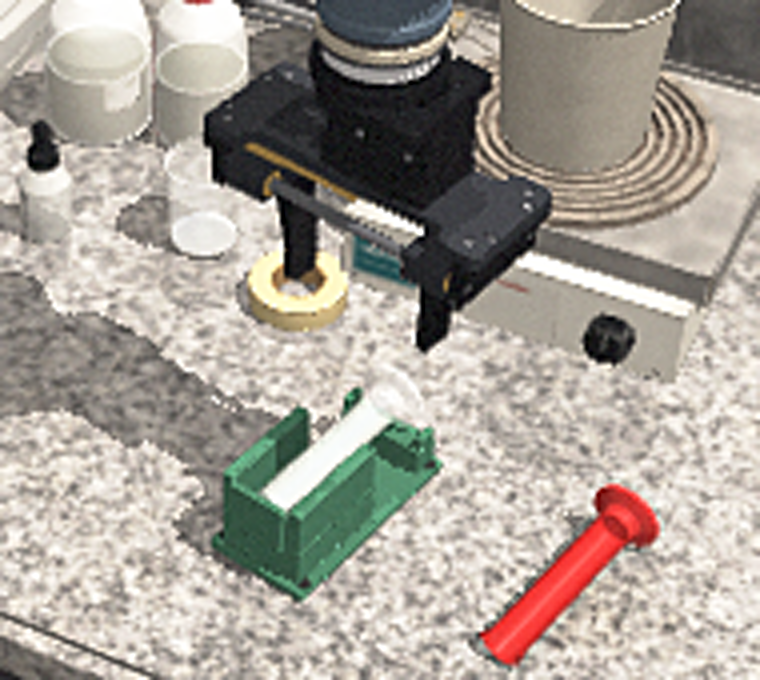

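The scene view shows the open gripper above the cradle, with the fingers straddling the tube at crop (300,270) and (430,340). The glass foot is at (400,400) and the free tube section at (355,430). I'll go down and close gently.

Emit:
{"fn": "arm_command", "kwargs": {"plan": [[1.6, 0, 0.05, 0, 0, 0, 8.7], [1.6, 0, 0.1, 0, 0, 0, 8.7], [1.6, 0, 0.1, 0, 0, 0, 8.7], [1.6, 0, 0, 0, 0, 0, 8.7], [1.5, 0, 0, 0, 0, 0, 8.7], [1.2, 0, 0, 0, 0, 0, 8.7], [0.3, 0, 0, 0, 0, 0, 8.7], [0, 0, 0, 0, 0, 0, 8.7]], "grip_force": 12}}

```text
time: 4.12
position: [0.5182, -0.1998, 0.0275]
tool_rot: [-0.435, 0.554, 0.443, 0.555]
ft_force: [-0.9, 0.3, 0.0]
grip_width: 0.0868
```

Emit:
{"fn": "arm_command", "kwargs": {"plan": [[0, 0, 0, 0, 0, 0, 5], [0, 0, 0, 0, 0, 0, 3.6], [0, 0, 0, 0, 0, 0, 3.2], [0, 0, 0, 0, 0, 0, 2.8], [0, 0, 0, 0, 0, 0, 2.4], [0, 0, 0, 0, 0, 0, 2], [0, 0, 0, 0, 0, 0, 2], [0, 0, 0, 0, 0, 0, 2]]}}

```text
time: 5.12
position: [0.5195, -0.2009, 0.0293]
tool_rot: [-0.436, 0.553, 0.441, 0.555]
ft_force: [-0.8, -0.5, -0.2]
grip_width: 0.0234
```

Emit:
{"fn": "arm_command", "kwargs": {"plan": [[0, 0, 0, 0, 0, 0, 1.5], [0, 0, 0, 0, 0, 0, 1.5], [0, 0, 0, 0, 0, 0, 1.5]]}}

```text
time: 5.5
position: [0.5195, -0.2008, 0.0293]
tool_rot: [-0.436, 0.553, 0.441, 0.555]
ft_force: [0.8, 0.1, 1.0]
grip_width: 0.0234
```

Run:
```python
from h import *
o=robot.get_obs();print(o['position'],o['grip_width'])
im,d=snap('scene');cv2.imwrite('pics/s2.png',cv2.resize(im[190:290,280:400],None,fx=6,fy=6,interpolation=cv2.INTER_CUBIC))
```

```text
[ 0.51949192 -0.20084757  0.02934627] 0.0233844220377152
```

View pics/s2.png

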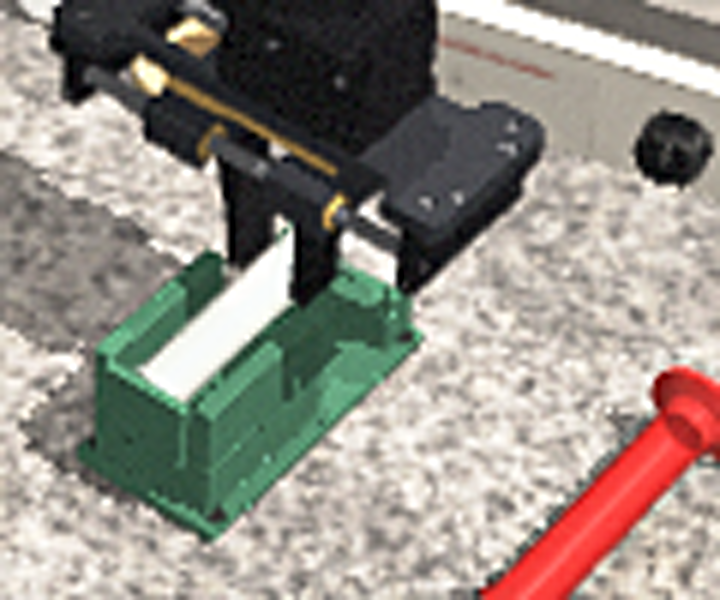

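The fingers have the tube, but the grip is about 7 mm too low to set it on the bench. I'll open slightly, raise and close again.

Emit:
{"fn": "arm_command", "kwargs": {"plan": [[0, 0, 0, 0, 0, 0, 4.5], [0, 0, 0, 0, 0, 0, 4.5], [-0.4, 0, 0, 0, 0, 0, 4.5], [-0.3, 0, 0, 0, 0, 0, 4.5], [0, 0, 0, 0, 0, 0, 4.5], [0, 0, 0, 0, 0, 0, 3], [0, 0, 0, 0, 0, 0, 2.5], [0, 0, 0, 0, 0, 0, 2], [0, 0, 0, 0, 0, 0, 1.5], [0, 0, 0, 0, 0, 0, 1.5], [0, 0, 0, 0, 0, 0, 1.5]]}}

```text
time: 6.92
position: [0.5198, -0.2024, 0.039]
tool_rot: [-0.438, 0.554, 0.441, 0.555]
ft_force: [0.1, 0.3, 1.7]
grip_width: 0.0155
```

Run:
```python
from h import *
o=robot.get_obs();print(o['position'],o['grip_width'],o['ft_force'])
im,d=snap('scene');a=cv2.resize(im[180:280,280:400],None,fx=6,fy=6,interpolation=cv2.INTER_CUBIC);cv2.imwrite('pics/s3.png',a)
W=cloud('scene');
for v,u in((239,332),(236,333),(230,333),(225,332),(233,320),(229,319)):print(v,u,W[v,u].round(4),im[v,u])
```

```text
[ 0.51979563 -0.20239953  0.0390042 ] 0.015548431754276091 [0.07598714 0.29432    1.70984504]
239 332 [ 0.5156 -0.2191  0.0476] [150 163 154]
236 333 [ 0.5229 -0.2184  0.0511] [255 255 255]
230 333 [ 0.5149 -0.2206  0.08  ] [29 25 23]
225 332 [ 0.4722 -0.2342  0.1399] [47 36 36]
233 320 [ 0.562  -0.1664  0.0032] [249 255 255]
229 319 [ 0.5809 -0.1549 -0.0038] [150 156 167]
```

View pics/s3.png

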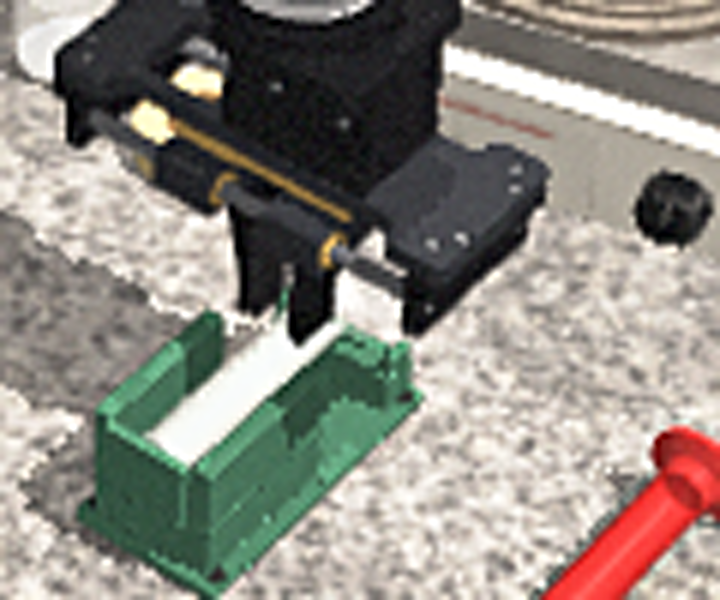

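Run:
```python
from h import *
snap('top')
p,R,o=cur()
for n in('scene','top'):
    W=cloud(n); im=load(n)['im']; L=(W-p)@R   # tool coords
    m=(im.max(-1)<75)&(im.max(-1)-im.min(-1)<15)&(abs(L[...,1])<.03)&(abs(L[...,2])<.06)
    x=L[...,0][m]; print(n,m.sum(),np.histogram(x*1000,bins=np.arange(-130,20,10)))
W=cloud('scene');im=load('scene')['im'];L=(W-p)@R*1000
for v in range(222,242,2):print(v,[(L[v,u].round(0).astype(int).tolist(),int(im[v,u].max())) for u in(328,331,334)])
```

```text
scene 1415 (array([45, 41, 23, 13,  7, 18, 19, 34, 42, 41, 18,  0,  0,  0]), array([-130, -120, -110, -100,  -90,  -80,  -70,  -60,  -50,  -40,  -30,
        -20,  -10,    0,   10]))
top 16 (array([0, 0, 0, 0, 0, 0, 0, 0, 0, 0, 0, 0, 0, 0]), array([-130, -120, -110, -100,  -90,  -80,  -70,  -60,  -50,  -40,  -30,
        -20,  -10,    0,   10]))
222 [([-102, 38, -29], 34), ([-107, 38, -37], 42), ([-110, 36, -44], 197)]
224 [([-62, 10, -9], 103), ([-100, 38, -37], 42), ([-102, 34, -43], 109)]
226 [([-55, 9, -9], 158), ([-63, 11, -19], 22), ([-57, 2, -21], 4)]
228 [([-47, 8, -9], 46), ([-53, 8, -18], 24), ([-48, 0, -21], 0)]
230 [([-42, 9, -10], 22), ([-50, 11, -20], 24), ([-38, -4, -19], 0)]
232 [([-37, 11, -11], 15), ([-39, 7, -18], 16), ([-28, -7, -17], 2)]
234 [([-30, 10, -12], 0), ([-31, 6, -17], 3), ([-16, -11, -14], 255)]
236 [([-21, 8, -10], 130), ([-25, 7, -18], 155), ([-14, -7, -18], 245)]
238 [([-20, 13, -14], 255), ([-15, 4, -17], 255), ([17, -27, -5], 73)]
240 [([-15, 14, -15], 252), ([-10, 5, -18], 153), ([18, -22, -8], 82)]
```

Run:
```python
from h import *
z=load('scene');R=pose(-13.2,0,1);p=np.array([.5198,-.2084,.1287])
def proj(X): 
    c=(X-z['p'])@z['R']; q=z['K']@c; return q[:2]/q[2]
for x in(-.028,-.019,0):
  for y in(-.0095,.0095):
    for zz in(-.0585,-.0435): print(x,y,zz,((proj(p+R@np.array([x,y,zz]))-[240,130])*4).round())
im=cv2.imread('pics/s3.png');
```

```text
-0.028 -0.0095 -0.0585 [453. 330.]
-0.028 -0.0095 -0.0435 [432. 318.]
-0.028 0.0095 -0.0585 [434. 347.]
-0.028 0.0095 -0.0435 [412. 336.]
-0.019 -0.0095 -0.0585 [452. 341.]
-0.019 -0.0095 -0.0435 [431. 330.]
-0.019 0.0095 -0.0585 [433. 359.]
-0.019 0.0095 -0.0435 [412. 347.]
0 -0.0095 -0.0585 [450. 365.]
0 -0.0095 -0.0435 [429. 354.]
0 0.0095 -0.0585 [431. 383.]
0 0.0095 -0.0435 [410. 371.]
```

The fingertips are really about 27 mm above the reported TCP. The scene depth shows this, and so does the chord width: the pads closed on the upper side of the tube. I'll calibrate for that, opening up, going about 28 mm lower and closing again.

Emit:
{"fn": "arm_command", "kwargs": {"plan": [[0, 0, 0, 0, 0, 0, 5], [0, 0, 0, 0, 0, 0, 5], [0, 0, 0, 0, 0, 0, 5], [1, 0, 0, 0, 0, 0, 5], [1, 0, 0, 0, 0, 0, 5], [0.5, 0, 0, 0, 0, 0, 5], [0, 0, 0, 0, 0, 0, 5]]}}

```text
time: 7.9
position: [0.5191, -0.2014, 0.0103]
tool_rot: [-0.437, 0.554, 0.442, 0.555]
ft_force: [0.1, -0.2, 0.0]
grip_width: 0.0501
```

Emit:
{"fn": "arm_command", "kwargs": {"plan": [[0, 0, 0, 0, 0, 0, 4], [0, 0, 0, 0, 0, 0, 3.5], [0, 0, 0, 0, 0, 0, 3], [0, 0, 0, 0, 0, 0, 2.5], [0, 0, 0, 0, 0, 0, 2], [0, 0, 0, 0, 0, 0, 1.5], [0, 0, 0, 0, 0, 0, 1.5], [0, 0, 0, 0, 0, 0, 1.5]]}}

```text
time: 8.9
position: [0.5196, -0.2017, 0.0109]
tool_rot: [-0.437, 0.554, 0.441, 0.555]
ft_force: [-0.1, 0.0, -0.2]
grip_width: 0.0243
```

Emit:
{"fn": "arm_command", "kwargs": {"plan": [[-0.5, 0, 0, 0, 0, 0, 1.5], [-1, 0, 0, 0, 0, 0, 1.5], [-1.5, 0, 0, 0, 0, 0, 1.5], [-2, 0, 0, 0, 0, 0, 1.5], [-2, 0, 0, 0, 0, 0, 1.5], [-2, 0, 0, 0, 0, 0, 1.5], [0, 0, 0, 0, 0, 0, 1.5], [0, 0, 0, 0, 0, 0, 1.5]], "grip_force": 15}}

```text
time: 9.9
position: [0.52, -0.2021, 0.1085]
tool_rot: [-0.438, 0.553, 0.44, 0.555]
ft_force: [-0.1, -0.5, -1.1]
grip_width: 0.024
```

Run:
```python
from h import *
p,R,o=cur();print(p,o['grip_width'],o['ft_force'])
im,d=snap('scene');a=cv2.resize(im[150:280,270:400],None,fx=4,fy=4,interpolation=cv2.INTER_CUBIC)
im,d=snap('top');b=cv2.resize(im[190:290,290:390],None,fx=5.2,fy=5.2)[:520,:280*2]
cv2.imwrite('pics/s4.png',cv2.resize(np.hstack([a,b]),None,fx=.75,fy=.75))
```

```text
[ 0.51999344 -0.2021299   0.10853316] 0.024037640126170885 [-0.05591708 -0.49130472 -1.08096075]
```

View pics/s4.png

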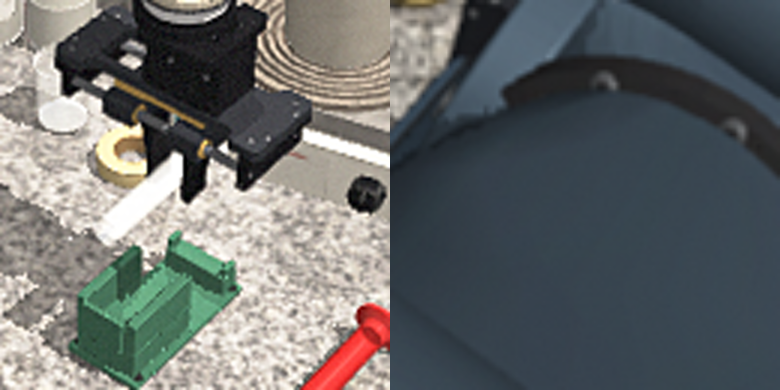

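The cylinder is held by the fingers clear of the cradle, with its mouth at crop (105,230). I'll check its tilt and the tip offset from depth, then plan the move to the bench.

Run:
```python
from h import *
p,R,o=cur();W=cloud('scene');im=load('scene')['im'];L=(W-p)@R*1000
b=(im.max(-1)<75)&(abs(L[...,1])<14)&(abs(L[...,2])<32)&(L[...,0]>-70)&(L[...,0]<20)
x=L[...,0][b];print(b.sum(),np.percentile(x,[50,90,95,99,100]).round(1))
w=(im.min(-1)>190)&(abs(L[...,1])<115)&(abs(L[...,2])<22)&(L[...,0]>-70)&(L[...,0]<15)
for a in range(-40,120,10):
    m=w&(L[...,1]>=a)&(L[...,1]<a+10)
    if m.sum()>3: print(a,m.sum(),np.percentile(L[...,0][m],[5,50,95]).round(1),np.percentile(L[...,2][m],[5,50,95]).round(1))
rows([([.515,.02,.10],pose(10.5,0,1),10)],1.5)
```

```text
161 [-49.3 -31.7 -28.1 -24.9 -23. ]
-40 17 [-49.1 -29.3 -19.4] [-21.2 -15.4 -11.2]
-10 6 [-52.8 -49.7 -46.3] [-4.2  0.3  6.8]
0 21 [-52.2 -48.8 -43.7] [-9.8 -4.9  1.8]
10 33 [-51.6 -48.2 -38. ] [-13.1  -8.9   1.8]
20 28 [-52.3 -47.4 -41.3] [-13.8  -7.9   1.4]
30 31 [-51.3 -47.9 -39.6] [-13.9  -8.6   0.9]
40 34 [-51.8 -47.3 -39.5] [-14.3  -7.4   4.5]
50 37 [-51.5 -47.5 -39. ] [-14.6  -7.6   2.2]
60 36 [-50.8 -46.8 -39.2] [-15.1  -8.1   2.8]
70 49 [-51.9 -45.4 -26.6] [-14.1  -5.5   6.1]
80 67 [-51.4 -35.8 -25.6] [-14.3  -1.8   9.3]
t 10.0 p [ 0.52   -0.2022  0.1081] F [-0.9 -0.3 -0.8] w 0.0241
10
[0.09, 0.56, 2.15, -0.041, 0.0, 0.0, 1.5]
[0.09, 0.47, 2.17, -0.041, 0.0, 0.0, 1.5]
[0.09, 0.38, 2.19, -0.041, 0.0, 0.0, 1.5]
[0.09, 0.29, 2.2, -0.041, 0.0, 0.0, 1.5]
[0.09, 0.19, 2.21, -0.041, 0.0, 0.0, 1.5]
[0.09, 0.1, 2.22, -0.041, 0.0, 0.0, 1.5]
[0.08, 0.01, 2.22, -0.041, 0.0, 0.0, 1.5]
[0.08, -0.08, 2.22, -0.041, 0.0, 0.0, 1.5]
[0.08, -0.17, 2.22, -0.041, 0.0, 0.0, 1.5]
[0.08, -0.26, 2.21, -0.041, 0.0, 0.0, 1.5]
```

Emit:
{"fn": "arm_command", "kwargs": {"plan": [[0, 0.5, 2, -0.04, 0, 0, 1.5], [0.1, 0.5, 2.2, -0.04, 0, 0, 1.5], [0.1, 0.4, 2.2, -0.04, 0, 0, 1.5], [0.1, 0.3, 2.2, -0.04, 0, 0, 1.5], [0.1, 0.2, 2.2, -0.04, 0, 0, 1.5], [0.1, 0.1, 2.2, -0.04, 0, 0, 1.5], [0.1, 0, 2.2, -0.04, 0, 0, 1.5], [0.1, -0.1, 2.2, -0.04, 0, 0, 1.5], [0.1, -0.2, 2.2, -0.04, 0, 0, 1.5], [0.1, -0.2, 1.5, -0.04, 0, 0, 1.5], [0, 0, 0, 0, 0, 0, 1.5]]}}

```text
time: 11.38
position: [0.5037, 0.0352, 0.0955]
tool_rot: [-0.542, 0.446, 0.556, 0.445]
ft_force: [-0.5, 0.6, -1.1]
grip_width: 0.0244
```

Run:
```python
from h import *
p,R,o=cur();print(R.round(3))
rows([([.515,.02,-.007],pose(10.5,-2.5,1),8)],1.5)
```

```text
[[-0.016 -0.978 -0.206]
 [ 0.012 -0.206  0.978]
 [-1.     0.013  0.015]]
t 11.38 p [0.5037 0.0352 0.0955] F [-0.5  0.6 -1.1] w 0.0244
8
[1.28, -0.12, -0.23, 0.003, 0.002, -0.007, 1.5]
[1.28, -0.11, -0.23, 0.003, 0.002, -0.007, 1.5]
[1.28, -0.1, -0.23, 0.003, 0.002, -0.007, 1.5]
[1.28, -0.09, -0.23, 0.003, 0.002, -0.007, 1.5]
[1.28, -0.08, -0.22, 0.003, 0.002, -0.007, 1.5]
[1.28, -0.07, -0.22, 0.003, 0.002, -0.007, 1.5]
[1.28, -0.07, -0.22, 0.003, 0.002, -0.007, 1.5]
[1.28, -0.06, -0.22, 0.003, 0.002, -0.007, 1.5]
```

Emit:
{"fn": "arm_command", "kwargs": {"plan": [[1.2, -0.1, -0.2, 0, 0, -0.008, 1.5], [1.2, -0.1, -0.2, 0, 0.004, -0.008, 1.5], [1.2, -0.1, -0.2, 0, 0.004, -0.008, 1.5], [1.2, -0.1, -0.2, 0, 0.004, -0.008, 1.5], [1.2, -0.1, -0.2, 0, 0.004, -0.008, 1.5], [1.2, -0.1, 0, 0, 0, -0.008, 1.5], [1.2, -0.1, 0, 0, 0, -0.008, 1.5], [0.6, 0, 0, 0, 0, 0, 1.5], [0, 0, 0, 0, 0, 0, 1.5]]}}

```text
time: 12.5
position: [0.5162, 0.0233, 0.003]
tool_rot: [0.561, -0.434, -0.537, -0.458]
ft_force: [-0.6, 0.8, -0.8]
grip_width: 0.024
```

Run:
```python
from h import *
p,R,o=cur();print(R.round(3))
snap('scene');W=cloud('scene');im=load('scene')['im'];L=(W-p)@R*1000
w=(im.min(-1)>190)&(abs(L[...,1])<115)&(abs(L[...,2])<22)&(L[...,0]>-70)&(L[...,0]<-22)
for a in range(-40,120,20):
    m=w&(L[...,1]>=a)&(L[...,1]<a+20)
    if m.sum()>3: print(a,m.sum(),np.percentile(W[...,2][m],[50,90,98]).round(4))
b=(im.max(-1)<75)&(abs(L[...,1])<14)&(abs(L[...,2])<32)&(L[...,0]>-70)&(L[...,0]<20)
print(np.percentile(W[...,2][b],[0,1,5]))
rows([(p+[0,0,-.017-p[2]],pose(10.5,-2.5,1),4)],1.5)
```

```text
[[ 0.048 -0.978 -0.204]
 [ 0.005 -0.204  0.979]
 [-0.999 -0.047 -0.005]]
-40 11 [0.0531 0.062  0.0631]
-20 11 [0.0522 0.0537 0.0543]
0 44 [0.0511 0.0541 0.0575]
20 46 [0.0495 0.0527 0.0545]
40 48 [0.0485 0.0514 0.0522]
60 68 [0.0464 0.0516 0.0526]
80 50 [0.0308 0.0492 0.0506]
[0.00128838 0.02304487 0.02981209]
t 12.55 p [0.5164 0.0233 0.0033] F [ 0.5 -0.4 -1. ] w 0.0238
4
[0.51, 0.03, 0.0, 0.006, -0.001, 0.001, 1.5]
[0.51, 0.03, 0.0, 0.006, -0.001, 0.001, 1.5]
[0.51, 0.03, 0.0, 0.006, -0.001, 0.001, 1.5]
[0.51, 0.03, 0.0, 0.006, -0.001, 0.001, 1.5]
```

Emit:
{"fn": "arm_command", "kwargs": {"plan": [[0.5, 0, 0, 0, 0, 0, 1.5], [0.5, 0, 0, 0, 0, 0, 1.5], [0.4, 0, 0, 0, 0, 0, 1.5], [0.2, 0, 0, 0, 0, 0, 1.5], [0, 0, 0, 0, 0, 0, 1.5], [0, 0, 0, 0, 0, 0, 1.5]]}}

```text
time: 13.3
position: [0.5181, 0.0233, -0.0129]
tool_rot: [0.561, -0.433, -0.536, -0.458]
ft_force: [0.5, -1.0, -1.6]
grip_width: 0.0238
```

Emit:
{"fn": "arm_command", "kwargs": {"plan": [[0.1, 0, 0, 0, 0, 0, 1.5], [0, 0, 0, 0, 0, 0, 1.5], [0, 0, 0, 0, 0, 0, 1.5]]}}

```text
time: 13.68
position: [0.5184, 0.0232, -0.0137]
tool_rot: [0.562, -0.433, -0.536, -0.458]
ft_force: [0.1, 0.3, -1.4]
grip_width: 0.0241
```

Emit:
{"fn": "arm_command", "kwargs": {"plan": [[0.1, 0, 0, 0, 0, 0, 1.5], [0, 0, 0, 0, 0, 0, 1.5], [0.1, 0, 0, 0, 0, 0, 1.5], [0, 0, 0, 0, 0, 0, 1.5]]}}

```text
time: 14.18
position: [0.5185, 0.0233, -0.0158]
tool_rot: [0.562, -0.433, -0.536, -0.458]
ft_force: [-0.0, 1.1, -1.1]
grip_width: 0.0239
```

Emit:
{"fn": "arm_command", "kwargs": {"plan": [[0.1, 0, 0, 0, 0, 0, 1.5], [0, 0, 0, 0, 0, 0, 1.5], [0, 0, 0, 0, 0, 0, 1.5]]}}

```text
time: 14.55
position: [0.5186, 0.0232, -0.0169]
tool_rot: [0.562, -0.433, -0.536, -0.458]
ft_force: [-0.2, -0.3, -1.3]
grip_width: 0.024
```

Emit:
{"fn": "arm_command", "kwargs": {"plan": [[0.1, 0, 0, 0, 0, 0, 1.5], [0, 0, 0, 0, 0, 0, 1.5], [0, 0, 0, 0, 0, 0, 1.5]]}}

```text
time: 14.92
position: [0.5186, 0.0232, -0.018]
tool_rot: [0.562, -0.433, -0.536, -0.458]
ft_force: [0.2, -0.1, -1.5]
grip_width: 0.0241
```

Emit:
{"fn": "arm_command", "kwargs": {"plan": [[0.1, 0, 0, 0, 0, 0, 1.5], [0, 0, 0, 0, 0, 0, 1.5], [0, 0, 0, 0, 0, 0, 1.5]]}}

```text
time: 15.3
position: [0.5187, 0.0232, -0.019]
tool_rot: [0.562, -0.433, -0.536, -0.458]
ft_force: [-1.2, -0.4, -1.1]
grip_width: 0.024
```

Run:
```python
from h import *
p,R,o=cur()
im,_=snap('scene');W=cloud('scene');L=(W-p)@R*1000
w=(im.min(-1)>190)&(abs(L[...,1])<115)&(abs(L[...,2])<22)&(L[...,0]>-70)&(L[...,0]<-22)
for a in range(-40,120,20):
    m=w&(L[...,1]>=a)&(L[...,1]<a+20)
    if m.sum()>3: print(a,m.sum(),np.percentile(W[...,2][m],[50,90,98]).round(4))
```

```text
-40 9 [0.0336 0.0357 0.0366]
-20 8 [0.0277 0.029  0.0296]
0 42 [0.0291 0.0319 0.0328]
20 48 [0.0271 0.031  0.0322]
40 53 [0.0256 0.0291 0.0316]
60 67 [0.0234 0.0276 0.0295]
80 58 [0.0046 0.0261 0.0284]
100 18 [-0.0008  0.001   0.0017]
```

Emit:
{"fn": "arm_command", "kwargs": {"plan": [[0.1, 0, 0, 0, 0, 0, 1.5], [0, 0, 0, 0, 0, 0, 1.5], [0, 0, 0, 0, 0, 0, 1.5]]}}

```text
time: 15.72
position: [0.5187, 0.0232, -0.0196]
tool_rot: [0.562, -0.433, -0.536, -0.458]
ft_force: [-0.1, -0.1, -0.2]
grip_width: 0.0243
```

The glass is on the bench, so I'll release it.

Emit:
{"fn": "arm_command", "kwargs": {"plan": [[0, 0, 0, 0, 0, 0, 2.8], [0, 0, 0, 0, 0, 0, 3.2], [0, 0, 0, 0, 0, 0, 4], [0, 0, 0, 0, 0, 0, 5.5], [0, 0, 0, 0, 0, 0, 6.5], [0, 0, 0, 0, 0, 0, 6.5]]}}

```text
time: 16.48
position: [0.5191, 0.0232, -0.0197]
tool_rot: [0.562, -0.433, -0.535, -0.458]
ft_force: [-0.5, -0.3, -0.3]
grip_width: 0.0607
```

Emit:
{"fn": "arm_command", "kwargs": {"plan": [[-0.5, 0, 0, 0, 0, 0, 6.5], [-1.5, 0, 0, 0, 0, 0, 6.5], [-2.5, 0, 0, 0, 0, 0, 6.5], [-3, 0, 0, 0, 0, 0, 6.5], [-2, 1, 0, 0, 0, 0, 6.5], [0, 0, 0, 0, 0, 0, 6.5]]}}

```text
time: 17.23
position: [0.5045, 0.0206, 0.0813]
tool_rot: [0.563, -0.433, -0.534, -0.459]
ft_force: [0.5, -0.1, 0.6]
grip_width: 0.065
```

Run:
```python
from h import *
p,R,o=cur();print(p,o['ft_force'],o['grip_width'])
im,_=snap('scene');it,_=snap('top')
a=cv2.resize(im[160:270,200:330],None,fx=3.5,fy=3.5,interpolation=cv2.INTER_CUBIC);b=cv2.resize(it[150:290,180:320],(385,385))
cv2.imwrite('pics/s5.png',np.hstack([a[:385],b])[:, :800])
W=cloud('scene')
m=(im.min(-1)>185)&(W[...,0]>.40)&(W[...,0]<.60)&(abs(W[...,1]-.015)<.05)&(W[...,2]>.012)&(W[...,2]<.05)
m=fit(m,W,'cyl'); P=W[m]; d=np.array([np.cos(np.radians(10.5)),np.sin(np.radians(10.5))])
t=P[:,:2]@d; l=P[:,:2]@np.array([-d[1],d[0]])
for a in np.arange(t.min(),t.max(),.015):
    k=(t>=a)&(t<a+.015)
    if k.sum()>4: print(a.round(3),k.sum(),np.percentile(l[k],[2,50,98]).round(4),np.percentile(P[k,2],[50,95]).round(4))
```

```text
[0.50448715 0.02064527 0.08127045] [ 0.50352337 -0.06983613  0.57534001] 0.0650132501718482
cyl 382 [0.4922 0.0165] [0.1319 0.0449] 19.84 [[0.42250001430511475, 0.015200000256299973], [0.43779999017715454, -0.027000000700354576], [0.5619000196456909, 0.01769999973475933], [0.5465999841690063, 0.05999999865889549]]
0.42 33 [-0.0827 -0.0743 -0.0615] [0.0232 0.0279]
0.435 42 [-0.0821 -0.073  -0.0637] [0.0236 0.0274]
0.45 39 [-0.0804 -0.0725 -0.0615] [0.0249 0.0289]
0.465 33 [-0.0802 -0.0718 -0.0611] [0.025  0.0297]
0.48 41 [-0.0788 -0.071  -0.0598] [0.0268 0.0308]
0.495 32 [-0.0781 -0.0694 -0.0601] [0.0285 0.0314]
0.51 32 [-0.0767 -0.0693 -0.0586] [0.0284 0.034 ]
0.525 45 [-0.0767 -0.0672 -0.056 ] [0.0297 0.035 ]
0.54 85 [-0.0855 -0.0714 -0.0448] [0.0339 0.0423]
```

View pics/s5.png

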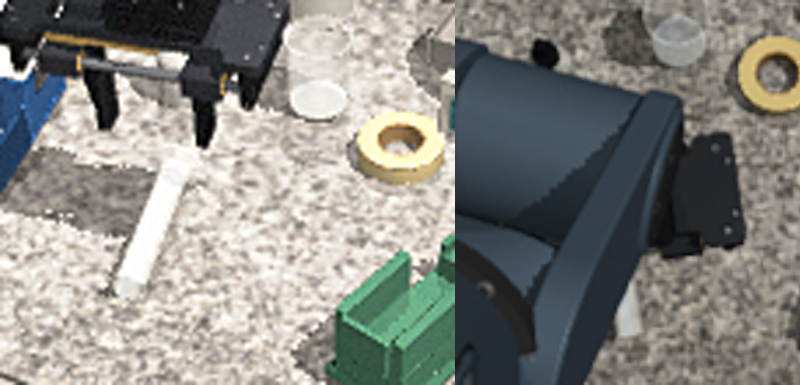

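The cylinder lies flat on the bench, released: mouth at left crop (125,285), foot at (180,165), yaw about 14°. Now I'll regrasp it near the mouth, about 28 mm from the mouth end.

Run:
```python
from h import *
T=pose(14,-3,1)
rows([([.4555,.0139,.03],T,4),([.4555,.0139,-.0205],T,5)],6.5)
```

```text
t 17.32 p [0.5048 0.0207 0.0799] F [-0.7 -0.1 -0.1] w 0.0647
9
[1.18, 1.3, 0.1, -0.009, -0.002, 0.0, 6.5]
[1.18, 1.3, 0.11, -0.009, -0.002, 0.0, 6.5]
[1.18, 1.3, 0.12, -0.009, -0.002, 0.0, 6.5]
[1.18, 1.3, 0.12, -0.009, -0.002, 0.0, 6.5]
[1.01, 0.05, 0.0, 0.0, 0.0, 0.0, 6.5]
[1.01, 0.05, 0.0, 0.0, 0.0, 0.0, 6.5]
[1.01, 0.05, 0.0, 0.0, 0.0, 0.0, 6.5]
[1.01, 0.05, 0.0, 0.0, 0.0, 0.0, 6.5]
[1.01, 0.05, 0.0, 0.0, 0.0, 0.0, 6.5]
```

Emit:
{"fn": "arm_command", "kwargs": {"plan": [[1, 1.3, 0.1, -0.01, 0, 0, 6.5], [1.2, 1.3, 0.1, -0.01, 0, 0, 6.5], [1.2, 1.3, 0.1, -0.01, 0, 0, 6.5], [1.2, 1.2, 0.1, -0.01, 0, 0, 6.5], [0, 0, 0, 0, 0, 0, 6.5], [0, 0, 0, 0, 0, 0, 6.5]]}}

```text
time: 18.08
position: [0.4571, 0.0135, 0.0264]
tool_rot: [0.571, -0.422, -0.544, -0.447]
ft_force: [0.5, 0.3, -0.1]
grip_width: 0.0649
```

Run:
```python
from h import *
T=pose(14,-3,1)
rows([([.4555,.0139,-.0205],T,5)],6.5)
im,_=snap('scene');W=cloud('scene')
p,R,o=cur();L=(W-p)@R*1000
w=(im.min(-1)>185)&(abs(L[...,1])<110)&(abs(L[...,2])<40)&(W[...,2]>.012)&(W[...,2]<.045)
for a in range(-110,50,20):
    m=w&(L[...,1]>=a)&(L[...,1]<a+20)
    if m.sum()>3: print(a,m.sum(),np.percentile(L[...,2][m],[2,50,98]).round(1),np.percentile(W[...,2][m],[50,95]).round(4))
print(np.percentile(L[...,1][w],[0,1,99,100]))
```

```text
t 18.07 p [0.4571 0.0135 0.0264] F [ 0.5  0.3 -0.1] w 0.0649
5
[0.94, 0.08, 0.02, 0.001, -0.002, 0.0, 6.5]
[0.94, 0.08, 0.02, 0.001, -0.002, 0.0, 6.5]
[0.94, 0.08, 0.02, 0.001, -0.002, 0.0, 6.5]
[0.94, 0.08, 0.02, 0.001, -0.002, 0.0, 6.5]
[0.94, 0.08, 0.02, 0.001, -0.002, 0.0, 6.5]
-110 7 [10.8 18.9 22. ] [0.0225 0.0289]
-90 8 [ 3.9  7.  10.6] [0.0308 0.0328]
-70 14 [-4.4  4.4  8.9] [0.0288 0.0308]
-50 46 [-12.   -3.2   6.4] [0.0272 0.0312]
-30 47 [-12.4  -3.6   8.1] [0.0258 0.0297]
-10 51 [-11.6  -3.3   7.2] [0.0243 0.0286]
10 47 [-10.3  -2.8   8.1] [0.0233 0.0271]
30 4 [-5.6  2.2  7. ] [0.0279 0.0282]
[-95.38465974 -94.0582368   30.6811902   31.55248952]
```

Emit:
{"fn": "arm_command", "kwargs": {"plan": [[0.9, 0.1, 0.1, 0, 0, 0, 6.5], [0.9, 0.1, 0.1, 0, 0, 0, 6.5], [0.9, 0.1, 0, 0, 0, 0, 6.5], [0.9, 0, 0, 0, 0, 0, 6.5], [0.6, 0, 0, 0, 0, 0, 6.5], [0, 0, 0, 0, 0, 0, 6.5], [0, 0, 0, 0, 0, 0, 6.5]]}}

```text
time: 19.0
position: [0.4576, 0.0148, -0.0184]
tool_rot: [0.572, -0.422, -0.544, -0.447]
ft_force: [-0.3, -0.3, 0.3]
grip_width: 0.0651
```

Emit:
{"fn": "arm_command", "kwargs": {"plan": [[0.1, 0, 0, 0, 0, 0, 6], [0, 0, 0, 0, 0, 0, 5], [0, 0, 0, 0, 0, 0, 4.2], [0, 0, 0, 0, 0, 0, 3.6], [0, 0, 0, 0, 0, 0, 3.2], [0, 0, 0, 0, 0, 0, 2.8], [0, 0, 0, 0, 0, 0, 2.2], [0, 0, 0, 0, 0, 0, 1.5], [0, 0, 0, 0, 0, 0, 1.5], [0, 0, 0, 0, 0, 0, 1.5]], "grip_force": 20}}

```text
time: 20.25
position: [0.4583, 0.0147, -0.0186]
tool_rot: [0.572, -0.421, -0.543, -0.447]
ft_force: [-0.6, 0.1, -0.3]
grip_width: 0.0258
```

Emit:
{"fn": "arm_command", "kwargs": {"plan": [[-0.3, 0, 0, 0, 0, 0, 1.5], [-0.5, 0, 0, 0, 0, 0, 1.5], [-1, 0, 0, 0, 0, 0, 1.5], [-1.5, 0, 0, 0, 0, 0, 1.5], [-2, 0, 0, 0, 0, 0, 1.5], [-2, 0, 0, 0, 0, 0, 1.5], [-2, 0, 0, 0, 0, 0, 1.5], [-2, 0, 0, 0, 0, 0, 1.5], [0, 0, 0, 0, 0, 0, 1.5], [0, 0, 0, 0, 0, 0, 1.5]]}}

```text
time: 21.5
position: [0.4497, 0.0147, 0.1011]
tool_rot: [0.572, -0.421, -0.543, -0.447]
ft_force: [-0.5, 0.2, -1.4]
grip_width: 0.0256
```

```bash
cat >> h.py <<'E'
def cyl():
    im,_=snap('scene');W=cloud('scene');p,R,o=cur();L=(W-p)@R*1000
    print('p',p.round(4),'w',round(o['grip_width'],4),'F',o['ft_force'].round(1),'R',R.round(3).tolist())
    w=(im.min(-1)>185)&(abs(L[...,1])<125)&(abs(L[...,2])<26)&(L[...,0]>-75)&(L[...,0]<-5)
    for a in range(-125,50,15):
        m=w&(L[...,1]>=a)&(L[...,1]<a+15)
        if m.sum()>3: print(a,m.sum(),'x',np.percentile(L[...,0][m],[5,25,50,95]).round(1),'z',np.percentile(L[...,2][m],[2,50,98]).round(1))
    print('y ends',np.percentile(L[...,1][w],[0,1,99,100]).round(1)); return im
E
python3 - <<'E'
from h import *
im=cyl();cv2.imwrite('pics/s6.png',cv2.resize(im[140:270,150:350],None,fx=4,fy=4,interpolation=cv2.INTER_CUBIC))
E
```

```text
p [0.4497 0.0147 0.101 ] w 0.0253 F [-0.1 -0.2 -1. ] R [[0.054, -0.968, -0.245], [0.003, -0.245, 0.969], [-0.999, -0.053, -0.01]]
-20 11 x [-47.8 -46.6 -44.7 -42.1] z [-4.3  0.9  6.3]
-5 40 x [-47.3 -45.  -44.1 -22.5] z [-9.8 -2.8  7.6]
10 71 x [-45.7 -43.6 -38.  -22.2] z [-13.2  -2.    9.8]
25 30 x [-47.7 -33.7 -28.3 -21.3] z [-14.   -2.2   9.9]
y ends [-17.2 -12.9  30.8  31.1]
```

View pics/s6.png

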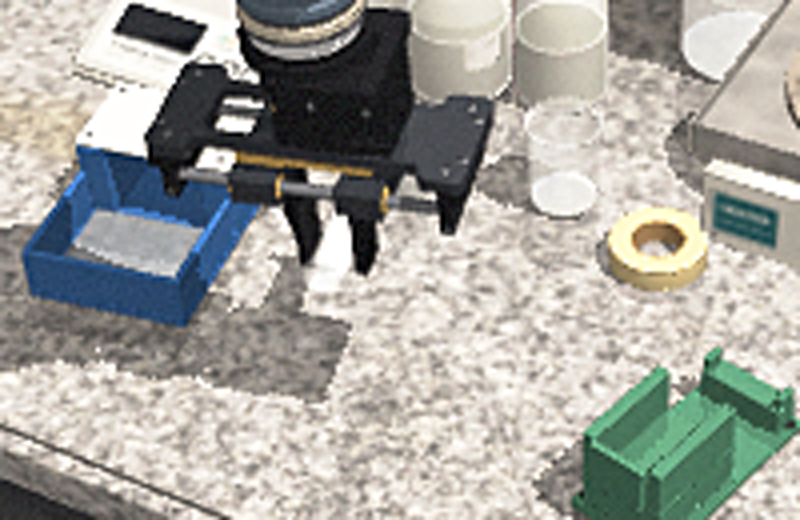

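The cylinder is held near its mouth, clear of the bench. The blue case is at crop (140,230), unobstructed except for the right side of the cover. I'll refine its pose from its outer wall faces before inserting.

Run:
```python
from h import *
psi=np.radians(10.5);c0=np.array([.5253,.2268,0]);Rz=Rot.from_euler('z',psi).as_matrix()
for n in('scene',):
    im=load(n)['im'];W=cloud(n);C=(W-c0)@Rz*1000
    hsv=cv2.cvtColor(im,cv2.COLOR_BGR2HSV);blue=(hsv[...,0]>100)&(hsv[...,0]<125)&(hsv[...,1]>120)
    X,Y,Z=C[...,0],C[...,1],C[...,2]
    for nm,m,a,b in(('front',blue&(Z>8)&(Z<33)&(abs(X+81)<9)&(abs(Y)<45),Y,X),('right',blue&(Z>8)&(Z<33)&(abs(Y+58)<12)&(abs(X+20)<50),X,Y),
       ('leftin',blue&(Z>12)&(Z<33)&(abs(Y-52)<11)&(X>-60)&(X<0),X,Y),('backedge',blue&(Z>10)&(abs(X-10)<9)&(abs(Y)>36)&(abs(Y)<60),Y,X)):
        if m.sum()>8:
            s,i=np.polyfit(a[m],b[m],1);r=b[m]-s*a[m]-i;k=abs(r)<2.5*np.std(r)+.1;s,i=np.polyfit(a[m][k],b[m][k],1);print(nm,k.sum(),'at0',i.round(1),'slope deg',np.degrees(s).round(1),'std',r.std().round(2))
    m=(Z>60)&(Z<75)&(X>-5)&(X<90)&(abs(Y)<70)&(im.min(-1)>150);print('cover',m.sum(),np.percentile(X[m],[1,5,50]),np.percentile(Y[m],[1,5,95,99]),np.median(Z[m]))
    m=(Z>-3)&(Z<12)&(abs(X)<75)&(abs(Y)<45)&~blue;print('floor z',np.median(Z[m]))
```

```text
front 199 at0 -83.0 slope deg 0.3 std 2.05
right 110 at0 -60.7 slope deg 0.4 std 1.88
leftin 70 at0 49.3 slope deg 0.4 std 1.51
backedge 122 at0 6.7 slope deg 0.1 std 2.48
cover 319 [ 6.19223151  8.50419615 35.41026977] [-59.75256402 -55.32611573  51.17119383  54.71515932] 65.48901255086447
floor z 5.463244669354273
```

```bash
cat >> h.py <<'E'
def ct(th,xf,zf,yf=0,psi=10.6):   # TCP target: foot at (xf,yf,zf) mm in case frame
    R=pose(psi,th,1); f=np.array([.5241,.2251,0])+Rot.from_euler('z',10.6,degrees=True).as_matrix()@np.array([xf,yf,zf])/1000
    return f-R@np.array([-.035,-.097,0]),R
def where(): # current foot/mouth in case frame
    p,R,o=cur(); z=Rot.from_euler('z',10.6,degrees=True).as_matrix()
    for nm,y in(('foot',-.097),('mouth',.031)): print(nm,((p+R@np.array([-.035,y,0])-[.5241,.2251,0])@z*1000).round(1))
    f=-R[:,1];print('pitch',np.degrees(np.arcsin(-f[2])).round(1),'yaw',np.degrees(np.arctan2(f[1],f[0])).round(1),'roll',np.degrees(R[2,2]).round(1),'F',o['ft_force'].round(1),'w',round(o['grip_width'],4),'t',round(o['time'],2))
E
python3 - <<'E'
from h import *
where()
p,R=ct(25,-8,95)
p0=cur()[0]
rows([([*p0[:2],.13],pose(12,12,1),3),(p,R,8)],1.5)
E
```

```text
foot [ -17.  -186.7  141.1]
mouth [-144.6 -194.8  134.3]
pitch -3.1 yaw 14.2 roll -0.6 F [-0.1 -0.2 -1. ] w 0.0253 t 21.55
t 21.55 p [0.4497 0.0147 0.101 ] F [-0.1 -0.2 -1. ] w 0.0253
11
[-0.97, -0.05, -0.01, 0.013, -0.004, 0.088, 1.5]
[-0.97, 0.03, -0.01, 0.013, -0.004, 0.088, 1.5]
[-0.96, 0.12, 0.0, 0.013, -0.004, 0.088, 1.5]
[0.3, -0.14, 2.41, 0.003, -0.001, 0.028, 1.5]
[0.3, -0.14, 2.41, 0.003, -0.001, 0.028, 1.5]
[0.3, -0.14, 2.41, 0.003, -0.001, 0.028, 1.5]
[0.29, -0.14, 2.41, 0.003, -0.001, 0.028, 1.5]
[0.29, -0.14, 2.41, 0.003, -0.001, 0.028, 1.5]
[0.29, -0.14, 2.41, 0.003, -0.001, 0.028, 1.5]
[0.29, -0.15, 2.41, 0.003, -0.001, 0.028, 1.5]
[0.29, -0.15, 2.41, 0.003, -0.001, 0.028, 1.5]
```

Emit:
{"fn": "arm_command", "kwargs": {"plan": [[-1, 0, 0, 0.013, 0, 0.09, 1.5], [-1, 0, 0, 0.013, 0, 0.09, 1.5], [-1, 0.1, 0, 0.013, 0, 0.09, 1.5], [0.3, -0.1, 2.4, 0.003, 0, 0.03, 1.5], [0.3, -0.1, 2.4, 0.003, 0, 0.03, 1.5], [0.3, -0.1, 2.4, 0.003, 0, 0.03, 1.5], [0.3, -0.1, 2.4, 0.003, 0, 0.03, 1.5], [0.3, -0.1, 2.4, 0.003, 0, 0.03, 1.5], [0.3, -0.1, 2.4, 0.003, 0, 0.03, 1.5], [0.3, -0.1, 2.4, 0.003, 0, 0.03, 1.5], [0.3, -0.1, 2, 0.003, 0, 0.03, 1.5], [0, 0, 0, 0, 0, 0, 1.5]]}}

```text
time: 23.05
position: [0.4066, 0.2044, 0.0908]
tool_rot: [-0.421, 0.577, 0.631, 0.304]
ft_force: [0.1, -0.7, -0.4]
grip_width: 0.0259
```

Run:
```python
from h import *
where()
rows([(*ct(25,-8,60),4)],1.5)
im=cyl();cv2.imwrite('pics/s7.png',cv2.resize(im[120:250,110:270],None,fx=4.5,fy=4.5,interpolation=cv2.INTER_CUBIC))
```

```text
foot [-17.2   0.7  75.9]
mouth [-130.     2.2  136.3]
pitch 28.2 yaw 9.8 roll -1.1 F [ 0.1 -0.7 -0.4] w 0.0259 t 23.05
t 23.05 p [0.4066 0.2044 0.0908] F [ 0.1 -0.7 -0.4] w 0.0259
4
[0.37, -0.44, -0.02, -0.003, -0.004, -0.014, 1.5]
[0.38, -0.44, -0.02, -0.003, -0.004, -0.014, 1.5]
[0.39, -0.43, -0.03, -0.003, -0.004, -0.014, 1.5]
[0.39, -0.43, -0.03, -0.003, -0.004, -0.014, 1.5]
p [0.4067 0.2037 0.0911] w 0.0256 F [-0.3  0.4 -1.1] R [[-0.461, -0.869, -0.18], [-0.102, -0.15, 0.983], [-0.881, 0.472, -0.02]]
-125 4 x [-40.2 -39.3 -38.8 -38.1] z [-23.7 -15.4  -8. ]
-110 36 x [-53.6 -50.5 -48.1 -37.6] z [-22.1  -6.6  13.4]
-95 25 x [-53.4 -48.2 -45.5 -37.4] z [-18.5  -7.5  10.6]
-80 22 x [-43.6 -42.6 -38.2 -29.3] z [-13.4  -9.8  -1.3]
-65 20 x [-44.5 -41.6 -38.9 -29.4] z [-14.  -10.2  -2.8]
-50 16 x [-41.1 -38.  -36.1 -28.8] z [-13.9 -11.   -7.9]
-20 7 x [-44.4 -37.3 -28.6 -25.1] z [-3.5  8.6 12.1]
-5 23 x [-44.4 -43.  -40.5 -21.3] z [-12.3  -0.9   6.4]
10 34 x [-44.7 -41.9 -33.  -20.7] z [-13.1  -6.3   8. ]
25 12 x [-43.5 -39.2 -30.1 -20.2] z [-15.2  -2.    9. ]
y ends [-125.  -124.    28.5   29.6]
```

View pics/s7.png

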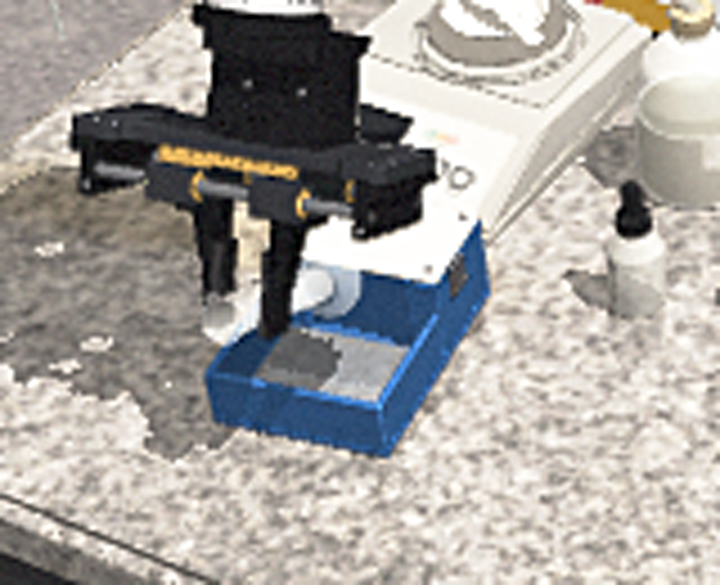

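The tilted foot at crop (345,290) hovers over the bay just in front of the white cover, and the mouth at (215,320) is above the wall nearest the robot. It's aligned, so I'll lower the foot in.

Run:
```python
from h import *
rows([(*ct(26,-10,45),3),(*ct(26,-10,33),2)],1.5)
```

```text
t 23.1 p [0.4067 0.2037 0.0911] F [-0.3  0.4 -1.1] w 0.0256
5
[0.92, -0.75, 0.0, -0.004, -0.005, -0.013, 1.5]
[0.93, -0.74, 0.0, -0.004, -0.005, -0.013, 1.5]
[0.94, -0.73, -0.01, -0.004, -0.005, -0.013, 1.5]
[0.54, -0.26, 0.0, 0.0, 0.0, 0.0, 1.5]
[0.54, -0.26, 0.0, 0.0, 0.0, 0.0, 1.5]
```

Emit:
{"fn": "arm_command", "kwargs": {"plan": [[0.9, -0.7, 0, -0.004, -0.005, -0.013, 1.5], [0.9, -0.7, 0, -0.004, -0.005, -0.013, 1.5], [0.9, -0.7, 0, -0.004, -0.005, -0.013, 1.5], [0.4, -0.2, 0, 0, 0, 0, 1.5], [0.2, -0.1, 0, 0, 0, 0, 1.5], [0, 0, 0, 0, 0, 0, 1.5], [0, 0, 0, 0, 0, 0, 1.5]]}}

```text
time: 23.98
position: [0.4138, 0.2019, 0.0484]
tool_rot: [-0.429, 0.562, 0.63, 0.32]
ft_force: [0.1, -0.2, -0.5]
grip_width: 0.0255
```

Run:
```python
from h import *
where()
rows([(*ct(25,-8,32),2),(*ct(25,40,31),10)],1.5)
```

```text
foot [-10.1  -2.8  37.8]
mouth [-125.4   -2.4   93.4]
pitch 25.7 yaw 10.4 roll -0.0 F [ 0.1 -0.2 -0.5] w 0.0255 t 23.98
t 23.98 p [0.4138 0.2019 0.0484] F [ 0.1 -0.2 -0.5] w 0.0255
12
[0.28, -0.24, 0.13, -0.001, 0.0, -0.006, 1.5]
[0.28, -0.24, 0.12, -0.001, 0.0, -0.006, 1.5]
[-0.19, -0.44, 0.0, 0.0, 0.0, 0.0, 1.5]
[-0.19, -0.44, 0.0, 0.0, 0.0, 0.0, 1.5]
[-0.19, -0.44, 0.0, 0.0, 0.0, 0.0, 1.5]
[-0.19, -0.44, 0.0, 0.0, 0.0, 0.0, 1.5]
[-0.19, -0.44, 0.0, 0.0, 0.0, 0.0, 1.5]
[-0.19, -0.44, 0.0, 0.0, 0.0, 0.0, 1.5]
[-0.19, -0.44, 0.0, 0.0, 0.0, 0.0, 1.5]
[-0.19, -0.44, 0.0, 0.0, 0.0, 0.0, 1.5]
[-0.19, -0.44, 0.0, 0.0, 0.0, 0.0, 1.5]
[-0.19, -0.44, 0.0, 0.0, 0.0, 0.0, 1.5]
```

Emit:
{"fn": "arm_command", "kwargs": {"plan": [[0.3, -0.2, 0.1, 0, 0, -0.006, 1.5], [0.3, -0.2, 0.1, 0, 0, -0.006, 1.5], [0, 0, 0, 0, 0, 0, 1.5], [-0.2, -0.4, 0, 0, 0, 0, 1.5], [-0.2, -0.4, 0, 0, 0, 0, 1.5], [-0.2, -0.4, 0, 0, 0, 0, 1.5], [-0.2, -0.4, 0, 0, 0, 0, 1.5], [0, 0, 0, 0, 0, 0, 1.5]]}}

```text
time: 24.98
position: [0.4344, 0.2081, 0.0417]
tool_rot: [-0.433, 0.559, 0.628, 0.325]
ft_force: [0.3, 0.5, -1.5]
grip_width: 0.0255
```

Run:
```python
from h import *
where()
rows([(*ct(25,42,30.5),8)],1.5)
```

```text
foot [11.4 -0.5 32.6]
mouth [-104.7   -0.2   86.5]
pitch 24.9 yaw 10.5 roll -0.0 F [ 0.3  0.5 -1.5] w 0.0255 t 24.98
t 24.98 p [0.4344 0.2081 0.0417] F [ 0.3  0.5 -1.5] w 0.0255
8
[-0.14, -0.36, 0.0, 0.0, 0.0, 0.0, 1.5]
[-0.14, -0.36, 0.0, 0.0, 0.0, 0.0, 1.5]
[-0.14, -0.36, 0.0, 0.0, 0.0, 0.0, 1.5]
[-0.14, -0.36, 0.0, 0.0, 0.0, 0.0, 1.5]
[-0.14, -0.36, 0.0, 0.0, 0.0, 0.0, 1.5]
[-0.14, -0.36, 0.0, 0.0, 0.0, 0.0, 1.5]
[-0.14, -0.36, 0.0, 0.0, 0.0, 0.0, 1.5]
[-0.14, -0.36, 0.0, 0.0, 0.0, 0.0, 1.5]
```

Emit:
{"fn": "arm_command", "kwargs": {"plan": [[-0.14, -0.36, 0, 0, 0, 0, 1.5], [-0.14, -0.36, 0, 0, 0, 0, 1.5], [-0.14, -0.36, 0, 0, 0, 0, 1.5], [-0.14, -0.36, 0, 0, 0, 0, 1.5], [0, 0, 0, 0, 0, 0, 1.5]]}}

```text
time: 25.6
position: [0.4504, 0.211, 0.0406]
tool_rot: [-0.433, 0.559, 0.628, 0.324]
ft_force: [0.4, 0.7, -0.4]
grip_width: 0.0256
```

Emit:
{"fn": "arm_command", "kwargs": {"plan": [[-0.14, -0.36, 0, 0, 0, 0, 1.5], [-0.14, -0.36, 0, 0, 0, 0, 1.5], [-0.14, -0.36, 0, 0, 0, 0, 1.5], [0, 0, 0, 0, 0, 0, 1.5]]}}

```text
time: 26.1
position: [0.4625, 0.2133, 0.0397]
tool_rot: [-0.433, 0.559, 0.628, 0.324]
ft_force: [0.5, 0.4, -0.1]
grip_width: 0.0258
```

Run:
```python
from h import *
where()
rows([(*ct(20,50,29),4),(*ct(15,57,29.5),4),(*ct(10,60,30),4)],1.5)
```

```text
foot [40.  -0.5 30.6]
mouth [-76.1  -0.3  84.5]
pitch 24.9 yaw 10.5 roll -0.0 F [ 0.5  0.4 -0.1] w 0.0258 t 26.1
t 26.1 p [0.4625 0.2133 0.0397] F [ 0.5  0.4 -0.1] w 0.0258
12
[0.14, -0.33, 0.01, -0.001, 0.0, -0.021, 1.5]
[0.14, -0.32, 0.01, -0.001, 0.0, -0.021, 1.5]
[0.15, -0.32, 0.01, -0.001, 0.0, -0.021, 1.5]
[0.16, -0.32, 0.01, -0.001, 0.0, -0.021, 1.5]
[0.14, -0.25, 0.0, 0.0, 0.0, -0.022, 1.5]
[0.14, -0.24, 0.0, 0.0, 0.0, -0.022, 1.5]
[0.15, -0.24, 0.0, 0.0, 0.0, -0.022, 1.5]
[0.15, -0.24, 0.0, 0.0, 0.0, -0.022, 1.5]
[0.18, -0.15, 0.0, 0.0, 0.0, -0.022, 1.5]
[0.18, -0.15, 0.0, 0.0, 0.0, -0.022, 1.5]
[0.18, -0.15, 0.0, 0.0, 0.0, -0.022, 1.5]
[0.19, -0.14, 0.0, 0.0, 0.0, -0.022, 1.5]
```

Emit:
{"fn": "arm_command", "kwargs": {"plan": [[0.14, -0.33, 0, 0, 0, -0.021, 1.5], [0.14, -0.32, 0, 0, 0, -0.021, 1.5], [0.15, -0.32, 0, 0, 0, -0.021, 1.5], [0.16, -0.32, 0, 0, 0, -0.021, 1.5], [0, 0, 0, 0, 0, 0, 1.5]]}}

```text
time: 26.72
position: [0.4716, 0.215, 0.0287]
tool_rot: [-0.458, 0.539, 0.613, 0.352]
ft_force: [0.2, 1.1, -2.3]
grip_width: 0.0254
```

Run:
```python
from h import *
where()
rows([(*ct(15,57,30),4),(*ct(10,61,30),4)],1.5)
```

```text
foot [49.6 -0.5 28.7]
mouth [-70.8  -0.2  72.1]
pitch 19.8 yaw 10.5 roll -0.0 F [ 0.2  1.1 -2.3] w 0.0254 t 26.73
t 26.73 p [0.4716 0.215  0.0287] F [ 0.2  1.1 -2.3] w 0.0254
8
[0.11, -0.24, 0.01, -0.001, 0.0, -0.021, 1.5]
[0.11, -0.24, 0.01, -0.001, 0.0, -0.021, 1.5]
[0.12, -0.24, 0.01, -0.001, 0.0, -0.021, 1.5]
[0.12, -0.24, 0.01, -0.001, 0.0, -0.021, 1.5]
[0.18, -0.18, 0.0, 0.0, 0.0, -0.022, 1.5]
[0.19, -0.18, 0.0, 0.0, 0.0, -0.022, 1.5]
[0.19, -0.17, 0.0, 0.0, 0.0, -0.022, 1.5]
[0.19, -0.17, 0.0, 0.0, 0.0, -0.022, 1.5]
```

Emit:
{"fn": "arm_command", "kwargs": {"plan": [[0.13, -0.18, 0, 0, 0, -0.022, 1.5], [0.12, -0.22, 0, 0, 0, -0.022, 1.5], [0.12, -0.24, 0, 0, 0, -0.021, 1.5], [0.12, -0.24, 0, 0, 0, -0.021, 1.5], [0, 0, 0, 0, 0, 0, 1.5]]}}

```text
time: 27.35
position: [0.4786, 0.2163, 0.0209]
tool_rot: [-0.482, 0.518, 0.596, 0.38]
ft_force: [-0.2, -0.7, -1.2]
grip_width: 0.0255
```

Run:
```python
from h import *
where()
rows([(*ct(10,61,30),4),(*ct(5,62,30.5),4)],1.5)
```

```text
foot [56.3 -0.5 30.3]
mouth [-67.6  -0.2  62.6]
pitch 14.6 yaw 10.5 roll -0.0 F [-0.2 -0.7 -1.2] w 0.0255 t 27.35
t 27.35 p [0.4786 0.2163 0.0209] F [-0.2 -0.7 -1.2] w 0.0255
8
[0.17, -0.19, 0.01, -0.001, 0.0, -0.02, 1.5]
[0.17, -0.19, 0.01, -0.001, 0.0, -0.02, 1.5]
[0.18, -0.19, 0.01, -0.001, 0.0, -0.02, 1.5]
[0.18, -0.18, 0.01, -0.001, 0.0, -0.02, 1.5]
[0.19, -0.11, 0.0, 0.0, 0.0, -0.022, 1.5]
[0.19, -0.1, 0.0, 0.0, 0.0, -0.022, 1.5]
[0.2, -0.1, 0.0, 0.0, 0.0, -0.022, 1.5]
[0.2, -0.1, 0.0, 0.0, 0.0, -0.022, 1.5]
```

Emit:
{"fn": "arm_command", "kwargs": {"plan": [[0.17, -0.19, 0, 0, 0, -0.02, 1.5], [0.17, -0.19, 0, 0, 0, -0.02, 1.5], [0.18, -0.19, 0, 0, 0, -0.02, 1.5], [0.18, -0.18, 0, 0, 0, -0.02, 1.5], [0, 0, 0, 0, 0, 0, 1.5]]}}

```text
time: 27.98
position: [0.4845, 0.2174, 0.0118]
tool_rot: [-0.503, 0.497, 0.58, 0.405]
ft_force: [-0.6, 0.1, -1.2]
grip_width: 0.0252
```

Emit:
{"fn": "arm_command", "kwargs": {"plan": [[0.19, -0.11, 0, 0, 0, -0.022, 1.5], [0.19, -0.1, 0, 0, 0, -0.022, 1.5], [0.2, -0.1, 0, 0, 0, -0.022, 1.5], [0.2, -0.1, 0, 0, 0, -0.022, 1.5], [0, 0, 0, 0, 0, 0, 1.5]]}}

```text
time: 28.6
position: [0.4876, 0.2179, 0.0031]
tool_rot: [-0.526, 0.473, 0.56, 0.431]
ft_force: [-0.1, -0.2, -0.9]
grip_width: 0.0257
```

Run:
```python
from h import *
where()
rows([(*ct(-2.5,62.5,31),6)],1.5)
cyl()
```

```text
foot [62.2 -0.6 30.6]
mouth [-65.5  -0.3  40.3]
pitch 4.4 yaw 10.5 roll -0.0 F [-0.1 -0.2 -0.9] w 0.0257 t 28.6
t 28.6 p [0.4876 0.2179 0.0031] F [-0.1 -0.2 -0.9] w 0.0257
6
[0.18, -0.09, 0.01, 0.0, 0.0, -0.02, 1.5]
[0.18, -0.08, 0.01, 0.0, 0.0, -0.02, 1.5]
[0.19, -0.08, 0.01, 0.0, 0.0, -0.02, 1.5]
[0.19, -0.08, 0.01, 0.0, 0.0, -0.02, 1.5]
[0.19, -0.07, 0.01, 0.0, 0.0, -0.02, 1.5]
[0.19, -0.07, 0.01, 0.0, 0.0, -0.02, 1.5]
p [0.488  0.218  0.0032] w 0.0257 F [-0.5  0.7 -0.3] R [[-0.074, -0.981, -0.182], [-0.014, -0.181, 0.983], [-0.997, 0.076, -0.0]]
-80 5 x [-38.4 -36.9 -35.6 -29.9] z [-13.7 -13.3  -9.9]
-50 8 x [-39.5 -37.2 -35.9 -30.6] z [-14.6 -12.1 -11.7]
-20 6 x [-43.2 -42.4 -42.3 -41.3] z [-2.5  1.8  5. ]
-5 21 x [-44.4 -44.1 -42.  -20.4] z [-11.   -4.2   5.5]
10 54 x [-46.1 -41.6 -33.4 -20.4] z [-14.2  -2.3  10.3]
25 16 x [-45.1 -42.2 -34.  -22.6] z [-14.5  -1.8  10.7]
y ends [-108.5  -75.4   29.3   30.8]
```

Emit:
{"fn": "arm_command", "kwargs": {"plan": [[0.18, -0.08, 0, 0, 0, -0.02, 1.5], [0.18, -0.08, 0, 0, 0, -0.02, 1.5], [0.19, -0.08, 0, 0, 0, -0.02, 1.5], [0.19, -0.08, 0, 0, 0, -0.02, 1.5], [0.19, -0.07, 0, 0, 0, -0.02, 1.5], [0.15, -0.05, 0, 0, 0, -0.02, 1.5], [0, 0, 0, 0, 0, 0, 1.5]]}}

```text
time: 29.52
position: [0.4922, 0.2188, -0.0085]
tool_rot: [0.555, -0.438, -0.531, -0.466]
ft_force: [-0.1, 0.7, -1.2]
grip_width: 0.0258
```

Emit:
{"fn": "arm_command", "kwargs": {"plan": [[0.1, 0, 0, 0, 0, 0, 1.5], [0, 0, 0, 0, 0, 0, 1.5], [0, 0, 0, 0, 0, 0, 1.5]]}}

```text
time: 29.9
position: [0.4929, 0.2189, -0.0094]
tool_rot: [0.555, -0.438, -0.531, -0.467]
ft_force: [-0.3, 0.5, -0.7]
grip_width: 0.0254
```

Run:
```python
from h import *
where();print(cur()[0])
```

```text
foot [63.2 -0.6 30.7]
mouth [-64.6  -0.3  23.9]
pitch -3.1 yaw 10.5 roll -0.0 F [-0.3  0.5 -0.7] w 0.0254 t 29.9
[ 0.49294799  0.21889448 -0.00940772]
```

Lowering in 1 mm steps until it touches.

Emit:
{"fn": "arm_command", "kwargs": {"plan": [[0.1, 0, 0, 0, 0, 0, 1.5], [0, 0, 0, 0, 0, 0, 1.5], [0, 0, 0, 0, 0, 0, 1.5]]}}

```text
time: 30.28
position: [0.4933, 0.219, -0.0104]
tool_rot: [0.555, -0.438, -0.531, -0.467]
ft_force: [-0.3, -0.4, -0.6]
grip_width: 0.0257
```

Emit:
{"fn": "arm_command", "kwargs": {"plan": [[0.1, 0, 0, 0, 0, 0, 1.5], [0, 0, 0, 0, 0, 0, 1.5], [0, 0, 0, 0, 0, 0, 1.5]]}}

```text
time: 30.65
position: [0.4934, 0.219, -0.0115]
tool_rot: [0.556, -0.438, -0.531, -0.467]
ft_force: [0.4, -0.3, -1.7]
grip_width: 0.0257
```

Emit:
{"fn": "arm_command", "kwargs": {"plan": [[0.1, 0, 0, 0, 0, 0, 1.5], [0, 0, 0, 0, 0, 0, 1.5], [0, 0, 0, 0, 0, 0, 1.5]]}}

```text
time: 31.02
position: [0.4934, 0.219, -0.0124]
tool_rot: [0.556, -0.438, -0.531, -0.467]
ft_force: [0.5, 0.1, -1.7]
grip_width: 0.0254
```

Emit:
{"fn": "arm_command", "kwargs": {"plan": [[0.04, 0, 0, 0, 0, 0, 1.5], [0, 0, 0, 0, 0, 0, 2.7], [0, 0, 0, 0, 0, 0, 3], [0, 0, 0, 0, 0, 0, 3.5], [0, 0, 0, 0, 0, 0, 4.2], [0, 0, 0, 0, 0, 0, 4.8], [0, 0, 0, 0, 0, 0, 5.2], [0, 0, 0, 0, 0, 0, 5.2], [0, 0, 0, 0, 0, 0, 5.2]]}}

```text
time: 32.15
position: [0.4941, 0.2191, -0.0125]
tool_rot: [0.556, -0.437, -0.531, -0.467]
ft_force: [0.2, 0.6, 0.7]
grip_width: 0.0521
```

Run:
```python
from h import *
im=cyl()
```

```text
p [ 0.4941  0.2191 -0.0125] w 0.0519 F [-0.2  0.1 -0.6] R [[0.054, -0.982, -0.182], [0.01, -0.181, 0.983], [-0.998, -0.055, -0.0]]
-125 11 x [-73.2 -72.2 -70.8 -67.7] z [-25.3  -9.6   2.7]
-110 16 x [-73.9 -72.9 -72.2 -70.1] z [-25.  -18.1  -5. ]
-95 8 x [-74.8 -74.  -73.2 -70.6] z [-23.4 -17.6 -12.9]
-20 15 x [-44.  -42.9 -39.6 -34.9] z [-14.   -6.9   2.5]
-5 34 x [-46.9 -43.8 -41.8 -34.2] z [-12.9  -5.4   6.3]
10 38 x [-46.1 -44.9 -41.8 -26.4] z [-12.3  -4.4   8. ]
25 9 x [-49.2 -46.9 -44.2 -41.1] z [-14.1  -3.7   2.4]
40 10 x [-15.4 -14.3 -13.9  -9.4] z [-24.2  -4.9   6.6]
y ends [-115.3 -113.2  123.5  124.7]
```

Emit:
{"fn": "arm_command", "kwargs": {"plan": [[-0.4, 0, 0, 0, 0, 0, 5.2], [-1, 0, 0, 0, 0, 0, 5.2], [-1.5, 0, 0, 0, 0, 0, 5.2], [-2, 0, 0, 0, 0, 0, 5.2], [-2.5, 0, 0, 0, 0, 0, 5.2], [-3, 0, 0, 0, 0, 0, 5.2], [-3, 0, 0, 0, 0, 0, 5.2], [-2, 0, 0, 0, 0, 0, 5.2], [0, 3, -4, 0, 0, 0, 5.2], [0, 2, -5, 0, 0, 0, 5.2], [0, 0, -5, 0, 0, 0, 5.2], [0, 0, -4, 0, 0, 0, 5.2]]}}

```text
time: 33.7
position: [0.4698, 0.0301, 0.1555]
tool_rot: [0.561, -0.431, -0.529, -0.469]
ft_force: [-0.3, 0.4, -0.4]
grip_width: 0.0519
```

Run:
```python
from h import *
print(cur()[0],robot.get_obs()['time'])
im,_=snap('scene');it,_=snap('top')
a=cv2.resize(im[130:250,120:240],(400,400),interpolation=cv2.INTER_CUBIC);b=cv2.resize(it[150:280,90:220],(400,400),interpolation=cv2.INTER_CUBIC)
cv2.imwrite('pics/s8.png',np.hstack([a,b]))
W=cloud('scene');C=(W-[.5241,.2251,0])@Rot.from_euler('z',10.6,degrees=True).as_matrix()*1000
hsv=cv2.cvtColor(im,cv2.COLOR_BGR2HSV)
m=(C[...,2]>11)&(C[...,2]<60)&(abs(C[...,1])<42)&(C[...,0]>-74)&(C[...,0]<75)&(hsv[...,1]<110)
for a in range(-80,75,15):
    k=m&(C[...,0]>=a)&(C[...,0]<a+15)
    if k.sum()>3: print(a,k.sum(),'y',np.percentile(C[...,1][k],[5,50,95]).round(1),'z',np.percentile(C[...,2][k],[5,50,95]).round(1))
```

```text
[0.46976689 0.03011804 0.15551079] 33.7
-65 31 y [-12.6  -4.8   9.6] z [17.9 27.4 33.7]
-50 46 y [-14.3  -6.4   6.3] z [14.2 27.5 33.7]
-35 36 y [-14.8  -8.5   4.3] z [20.1 29.7 33.6]
-20 38 y [-12.6  -5.7   4.8] z [20.8 31.  34.7]
-5 36 y [-13.6  -8.3   4.8] z [20.7 31.3 35.4]
10 40 y [-14.1  -7.1   5.4] z [21.8 31.9 37.7]
25 29 y [-14.2  -7.6   6.9] z [24.9 33.4 39.2]
40 5 y [-15.  -12.6 -11.1] z [19.6 24.4 30.3]
```

View pics/s8.png

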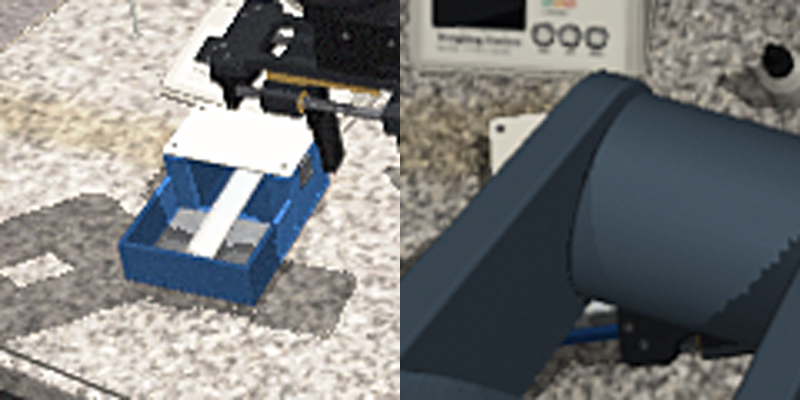

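The cylinder lies level along the case floor. Its mouth is in the bay at left crop (205,245), and the tube runs under the white cover. The gripper is clear, so I'll hand the job in.

Run:
```python
from h import *
W=cloud('scene');im=load('scene')['im'];C=(W-[.5241,.2251,0])@Rot.from_euler('z',10.6,degrees=True).as_matrix()*1000
m=(C[...,2]>14)&(C[...,2]<45)&(abs(C[...,1])<15)&(C[...,0]>-74)&(C[...,0]<75)&(im.min(-1)>170)
print('x extent',np.percentile(C[...,0][m],[0,2,98,100]).round(1)); o=robot.get_obs();print(o['time'],o['joint_velocities'].round(3),o['ft_force'].round(1))
print(workorder.hand_in())
```

```text
x extent [-64.3 -59.3  37.5  42.7]
33.8 [0.064 0.001 0.024 0.033 0.018 0.051] [0.1 0.2 0.5]
the job is handed in; nothing more can be done
None
```

I took the glass cylinder out of the cradle, laid it on the bench and let go. I then regrasped it about 30 mm from its mouth and fed it foot first at about 25° under the white cover. Inside the case I levelled it, set it on the floor, released it and backed away. The job was handed in at about 34 s; no verdict was reported.

**Final position:** the last images show the cylinder lying flat.
- **Mouth:** it is at about x = -64 mm in the case, with its axis about 20 mm above the bench.
- **Foot:** it is hidden by the cover. I put it at about x = +63 mm, give or take 5 mm, y ≈ 0, from the arm pose and the known length.
- **Forces:** wrist readings stayed within about 2.5 N at every check.

**Checks that failed or disagreed:**
- **Fingertip height:** the tips sat about 24 mm above where the reported TCP puts them. My first close caught only the upper side of the tube and my second missed it, so I measured the offset from depth and regrasped before lifting.
- **Grip width:** the gripper read 24 to 26 mm on the 28 mm tube.
- **Case pose:** the two cameras disagreed by 5 to 8 mm at the case corners in the first fits, and a later wall fit shifted it by about 2.5 mm. I used a pose in between.
- **Bystanders:** I did not measure the beaker, dropper bottle or tape roll again at the end. The arm stayed well clear of them, and those in view looked unmoved.

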